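Thread the return spring onto a lemon press rod and cap it

TASK

Refit the lemon press after washing: thread the coil spring, tang end down, over the upright rod until it sits fully home on the yellow base, pressing gently and twisting it a little to either side each time the tang snags on a brass collar. Then set the aluminium cap, knob up, level over the top of the spring and let go. Never force or crush the spring, and leave the other kitchen things where they are.

Things in the scene. Friction and masses are not known exactly. Their poses are not given: they have to be found in the camera images.
- press: Lemon press, fixed. Yellow base, x -50..50, y -48..152 mm, 20 mm high; origin under it, below the rod; z up. Two cheeks at y = 122 mm stand 105 mm above the table; the raised lever leans away from them towards +y (to y = 246 mm, 216 mm high). A red V mark on the base shows its +x side.
- seat (a point): Foot of the rod, on the base's top face (20 mm above the table): the spring's foot must end here. Axes as the press.
- rod_tip (a point): Top end of the upright steel rod, on its axis, 54 mm above the seat. The rod is 9 mm in diameter and carries two brass collars of diameter 22 mm, 6 mm thick, with plain rod above, between and below them.
- collar_high (a point): Centre of the upper collar's top face, 48 mm above the seat; axes as the press. Each collar has one notch 5.6 mm wide, open from its rim in to the rod. The two notches differ: each faces anywhere within 45 degrees to either side of the press's +x axis, NOT measured; find it by feel. Collars are very stiff to turn (0.35 N m).
- collar_mid (a point): Centre of the lower collar's top face, 26 mm above the seat; axes as the press, not as its notch. Its notch is as wide as the upper one's.
- spring: Steel compression spring standing on the table: 60 mm long, outer diameter 35, inner 25 mm (1.5 mm clearance round the collars), 80 g. Origin at the centre of its underside, z up its axis, x towards the tang. Grip it 30 to 60 mm up, on opposite flats 35 mm apart (12 flats, every 30 degrees from +x). A red dab on the topmost coil lies directly above the tang.
- spring_foot (a point): Centre of the underside of the lowest coil; axes as the spring. Only this coil gives: 0.7 N per mm up to 10 mm, then it is solid. Pressed lightly on a collar and twisted, the tang springs down when it meets the notch and the force falls away. More than about 15 N would harm the spring.
- tang (a point): Inner end of the tang, 7.2 mm from the axis along the spring's +x, at the very bottom: the lowest coil's wire end turned inwards, 3.6 mm wide, 4 mm thick. It passes a collar only through the notch (within about 8 degrees of centred), otherwise it rests on the collar.
- spring_top (a point): Centre of the spring's top end, 60 mm above its origin.
- cap: Aluminium cap like a small lid, knob up: outer diameter 51 mm, skirt 10 mm deep with 43 mm inner diameter, roof from 10 to 14 mm above the origin, knob of diameter 18 mm from 14 to 38 mm; 60 g. Origin at the centre of the skirt's lower rim. On the seated spring the roof rests on the spring's top, the origin about 49 mm above the seat.
- grater: Bystander: box grater, steel, 86 x 106 mm, 218 mm tall; origin under its centre.
- bowl: Bystander: blue ceramic bowl, 144 mm across, 60 mm high; origin under its centre.
- pestle: Bystander: wooden pestle lying along its own x axis, 160 mm long, 34 mm thick at the +x end; origin below its middle.
- mug: Bystander: white mug, 80 mm across, 90 mm high, handle at its +y; origin under its centre.
- mill: Bystander: dark wooden pepper mill, 56 mm across, 145 mm tall; origin under its centre.
- jar: Bystander: glass jar, 70 mm across, 110 mm tall; origin under its centre.
- spoon: Bystander: steel spoon with a wooden handle lying along its own x axis, 180 mm long; origin below its middle.
There are look-alikes about, which are no part of the job. What is shaped like the cap but green or turquoise is not meant.

How it is judged:
By the outcome, as a careful person would: the job done as asked, in the order asked, and still so for the second after the job is handed in, with the robot touching nothing.
It also fails if it takes over 72 s, if anything falls off the work surface, if the arm or the gripper's body presses on something with over 40 N, if the wrist force passes 120 N, or if a joint passes its speed limit or range.

ROBOT

A 7-joint arm with a two-finger parallel gripper is mounted at the origin on the work surface. World frame = base frame: x ahead of the robot, y to its left, z up, the work surface at z = 0. Lengths are in m, angles in rad, forces in N, time in s.
With the tool pointing down it reaches from about 0.4 to 0.75 m from the base axis. Payload 19.5 kg.
Tool frame: the origin (TCP) lies where the fingers leave the gripper's body, on its centre line; the fingertips stand 73 mm ahead of it and the grasp point (between the pads) lies 54 mm ahead of it (robot.grip_point_offset is the z of the grasp point in the tool frame, in m); z points along the fingers, y is the direction in which the jaws open and shut (so a half turn about z gives the same grasp; the last joint's range is limited). The gripper opens to 85 mm and grips with 20 to 120 N. Pads are 22 mm wide; open, the fingers measure 114 mm over their backs; the gripper's body (76 mm by 85 mm) begins 54 mm behind the grasp point. The pads swing forward as they close: fully open they stand 13 mm farther back than shut.
Start: joints at [-0.042, 0.707, -0.028, 1.485, 0.022, 0.951, -0.075], TCP at [0.575, 0, 0.304] pointing down, gripper open.
Joint ranges: [-2.71, 2.71], [-0.32, 2.16], [-1.57, 1.52], [0, 2.45], [-1.46, 4.6], [0, 2.02], [-2.83, 2.83]. Speed limits (rad/s): [1.89, 1.89, 2.57, 2.57, 3.01, 3.01, 3.01].

INTERFACE

Orientations are given as a unit quaternion [w, x, y, z].
In Python, from station import robot, imaging, job gives the robot as it stands.
- The arm moves only by the shell command python3 -m pendant 'ROWS' [OPENING]. ROWS is JSON, a list of rows, each a list of 4 numbers: the shift along the tool's x, y, z in m, then the turn about the tool's z in rad. A call has exactly 8 rows; each row shifts and turns the pose as measured when the row begins, along the tool's axes as they then stand; what a row does not reach is not made up. A row lasts 1/8 s, in which the tool goes at most 62.5 mm and 10.7 degrees, less where a joint would pass 70% of its speed; a pose out of reach is approached as far as the arm can. A call with a gripper value outside its range is refused whole. OPENING is the closure, from 0 (fully open) to 1 (shut), set as the call begins (- or left out, the last holds). The fingers move at their own pace and stop on an object; the grip force is fixed at half the most. Time passes only in rows, so rows that do not move let the fingers close, or fill a call up. It gives the time, the measured TCP pose, the force and the opening at its end, in the units of the state.
- robot.get_state(): the state, without advancing time (a new reading comes with each control period).
- imaging.snapshot(name): name is "scene" or "side" or "wrist"; returns a dict with "frame" (400x640x3 uint8, red, green, blue), "mtx" (3x3 intrinsics, pixels), "eye" and "attitude" of the camera in the world; the wrist camera has in their place "hand_eye" (4x4, takes a point from camera to tool coordinates, whose origin is the TCP and whose axes are the flange's). Camera axes: x right, y down, z forward; pixel columns grow to the right and rows downward; lengths in m; the calibration is good to about 2 mm. A picture is of the moment at which its call begins: read the wrist's pose just before it. There is no depth.
- job.finish_job(): hands the job in, once; it reports no verdict.
The state is a dict: "clock": time; "q": joint angles; "qd": joint speeds; "tau": joint torques, N m; "tcp_pos": TCP position; "tcp_rot": TCP orientation; "wrist_force": force on the tool from outside, world axes, zero at the start; "ft_torque": the same for the moment, N m; "finger_gap": opening from 0.0 (shut) to 1.0 (fully open).
Only numpy, scipy, OpenCV 4.12 (cv2) and the standard library are available. Lean on these libraries where they do the work, as an engineer would, in place of code of your own. Each camera call takes 0.05 s, during which the arm holds its last target.

## Working session

There is one attempt and no reset: what is moved stays moved. The work goes in short steps, Python scripts to look and compute and a shell command to move; the robot and the scene stay as the last step left them, time stands still between calls to the robot, and variables do not carry over. Pictures are saved under pics/ and viewed, and the job is handed in when it is done.

```bash
ls; mkdir -p pics
python3 - <<'E'
from station import robot, imaging, job
import cv2
print(robot.get_state(), robot.grip_point_offset)
for n in ("scene","side","wrist"):
    s=imaging.snapshot(n); cv2.imwrite(f"pics/{n}0.png",s["frame"][:,:,::-1])
    print({k:v for k,v in s.items() if k!="frame"})
E
```

```text
pics
{'clock': 0.0, 'q': array([-0.04165197,  0.70708316, -0.02763617,  1.48498009,  0.02200055,
        0.95087572, -0.07550885]), 'qd': array([ 0.00100538,  0.0010457 , -0.00040483, -0.00038147,  0.00031387,
        0.00028489,  0.00068318]), 'tau': array([-3.35119905e-03, -8.83210659e+01,  1.23306759e+00, -2.36173260e+01,
        1.66974653e-02,  6.38553465e-03, -2.14882397e-05]), 'tcp_pos': array([ 5.74827723e-01, -1.69732002e-05,  3.03443085e-01]), 'tcp_rot': array([-3.61964562e-04,  7.07121610e-01,  7.07091760e-01, -3.76168426e-04]), 'wrist_force': array([-0.38003022,  0.59629066, -0.83854727]), 'ft_torque': array([-0.03350233,  0.01732131, -0.01843575]), 'finger_gap': 0.9982486907011351} 0.0539
{'mtx': array([[424.55786282,   0.        , 320.72364985],
       [  0.        , 424.55786282, 185.76453602],
       [  0.        ,   0.        ,   1.        ]]), 'eye': array([ 1.31341399, -0.55827625,  0.71900169]), 'attitude': array([-0.41287805,  0.78766599,  0.40322144, -0.21569994])}
{'mtx': array([[466.84510754,   0.        , 321.56130616],
       [  0.        , 466.84510754, 199.30556442],
       [  0.        ,   0.        ,   1.        ]]), 'eye': array([-0.09434443, -1.00218119,  0.77620697]), 'attitude': array([-0.47037756,  0.82945286, -0.26580117,  0.14178376])}
{'mtx': array([[305.16452358,   0.        , 317.81727936],
       [  0.        , 305.16452358, 198.23654971],
       [  0.        ,   0.        ,   1.        ]]), 'hand_eye': array([[-1.10249118e-03, -9.45016916e-01, -3.27019590e-01,
         8.38639705e-02],
       [ 9.99998872e-01, -7.08452761e-04, -1.32404939e-03,
        -2.90182540e-04],
       [ 1.01957114e-03, -3.27020681e-01,  9.45016632e-01,
        -7.02086093e-02],
       [ 0.00000000e+00,  0.00000000e+00,  0.00000000e+00,
         1.00000000e+00]])}
```

View pics/scene0.png

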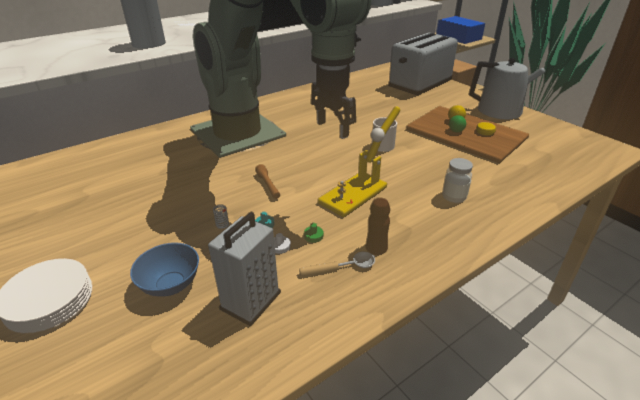

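View pics/side0.png

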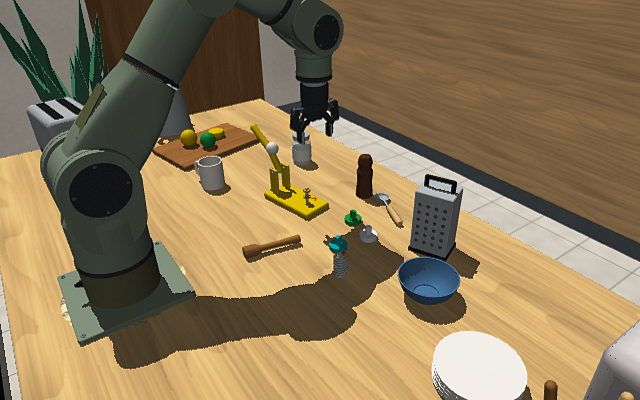

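View pics/wrist0.png

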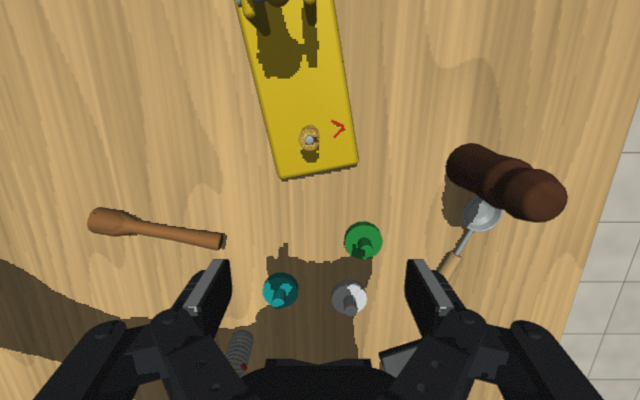

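```bash
cat > h.py <<'E'
import numpy as np, cv2
from scipy.spatial.transform import Rotation as R
from station import robot, imaging
def rot(q): return R.from_quat([q[1],q[2],q[3],q[0]]).as_matrix()
def campose(s,st=None):
    if "hand_eye" in s:
        T=np.eye(4);T[:3,:3]=rot(st["tcp_rot"]);T[:3,3]=st["tcp_pos"]
        M=T@s["hand_eye"];return M[:3,:3],M[:3,3]
    return rot(s["attitude"]),np.array(s["eye"])
class Cam:
    def __init__(c,name):
        st=robot.get_state();c.st=st
        c.s=imaging.snapshot(name);c.R,c.e=campose(c.s,st);c.K=c.s["mtx"];c.bgr=c.s["frame"][:,:,::-1].copy()
    def ray(c,u,v):
        d=c.R@np.linalg.solve(c.K,[u,v,1.]);return d/np.linalg.norm(d)
    def onz(c,u,v,z):
        d=c.ray(u,v);return c.e+d*(z-c.e[2])/d[2]
    def proj(c,p):
        q=c.K@(c.R.T@(np.asarray(p)-c.e));return q[:2]/q[2]
def tri(*cs):
    A=np.zeros((3,3));b=np.zeros(3)
    for c,(u,v) in cs:
        d=c.ray(u,v);P=np.eye(3)-np.outer(d,d);A+=P;b+=P@c.e
    return np.linalg.solve(A,b)
def crop(c,fn,x0,y0,x1,y1,k):
    cv2.imwrite(fn,cv2.resize(c.bgr[y0:y1,x0:x1],None,fx=k,fy=k,interpolation=cv2.INTER_CUBIC))
E
python3 - <<'E'
from h import *
w=Cam("wrist");s=Cam("side");c=Cam("scene")
crop(w,"pics/w1.png",200,220,400,400,4)
crop(s,"pics/s1.png",240,170,400,290,5)
crop(c,"pics/c1.png",200,150,400,270,4)
crop(w,"pics/w2.png",230,0,380,190,4)
E
```

```text
(no output)
```

View pics/w1.png

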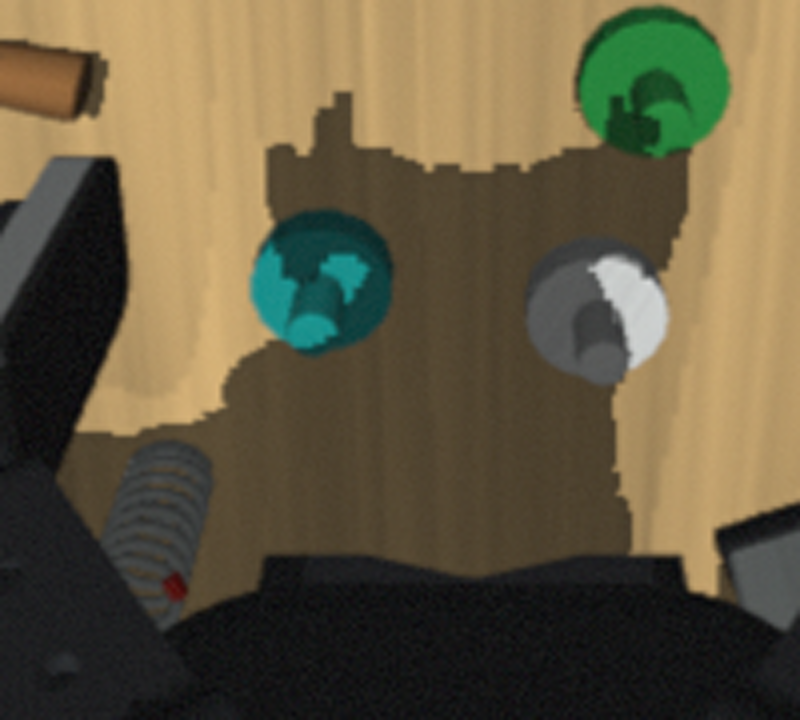

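View pics/s1.png

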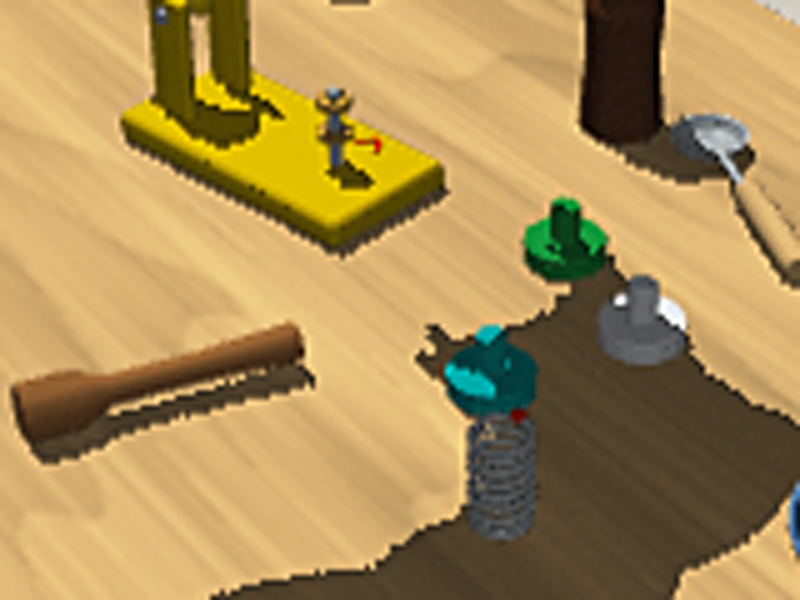

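View pics/c1.png

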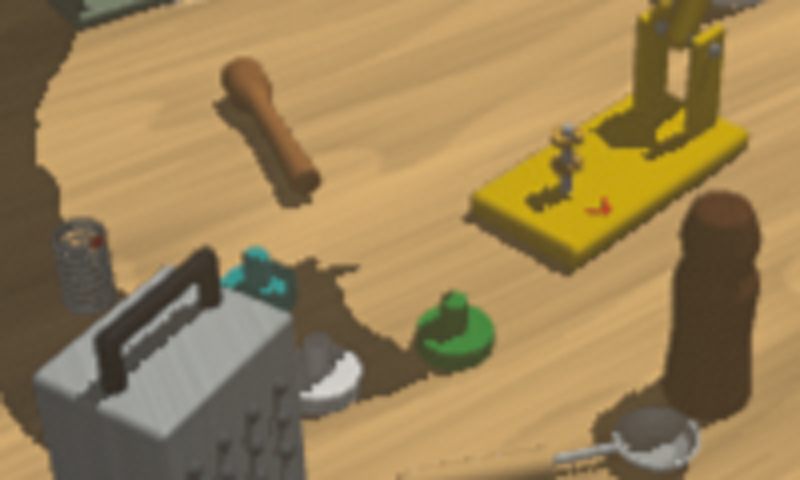

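View pics/w2.png

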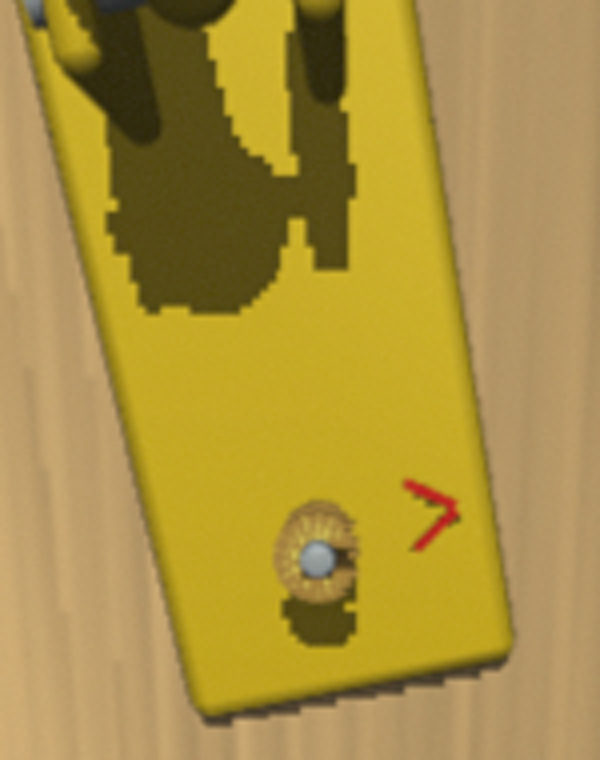

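Run:
```python
from h import *
w=Cam("wrist");s=Cam("side");c=Cam("scene")
np.set_printoptions(precision=4,suppress=True)
print("rod tip w", w.onz(309.5,140,.074),"scene",c.onz(200+567/4,150+129/4,.074),"side",s.onz(240+334/5,170+92/5,.074))
print("red V tip", w.onz(230+460/4,512/4,.02))
m=cv2.inRange(cv2.cvtColor(w.bgr,cv2.COLOR_BGR2HSV),(20,120,40),(32,255,255))
m=cv2.morphologyEx(m,cv2.MORPH_CLOSE,np.ones((9,9)))
n,l,st,ce=cv2.connectedComponentsWithStats(m); i=1+np.argmax(st[1:,4]); ys,xs=np.where(l==i)
print(st[i])
for r in (40,60,80,100,120,140,150):
    x=xs[ys==r]; print(r,x.min(),x.max(),w.onz(x.min(),r,.02)[:2],w.onz(x.max(),r,.02)[:2])
print("cap w knob",w.onz(350.5,310.5,.038),"roof",w.onz(349,297.7,.014),"side knob",s.onz(240+643/5,170+283/5,.038),"scene knob",c.onz(200+318/4,150+343/4,.038))
for n,k in(("w",w),("s",s),("c",c)):
    h=cv2.cvtColor(k.bgr,cv2.COLOR_BGR2HSV)
    m=cv2.inRange(h,(0,150,60),(8,255,255))|cv2.inRange(h,(172,150,60),(180,255,255))
    nn,l,st,ce=cv2.connectedComponentsWithStats(m)
    for i in range(1,nn):
        if st[i,4]>3: print(n,ce[i],st[i,4],k.onz(*ce[i],.058))
print("spring top",s.onz(340.2,253.6,.06),c.onz(220.2,208,.06),"bottom side",s.onz(340.2,275.5,0.0))
print(tri((s,(340.2,253.6)),(c,(220.2,208))))
```

```text
rod tip w [0.5661 0.0402 0.074 ] scene [0.5667 0.0406 0.074 ] side [0.5651 0.0336 0.074 ]
red V tip [0.605  0.0459 0.02  ]
[  234     0   125   179 15941]
40 244 339 [0.4974 0.1357] [0.5962 0.1356]
60 248 342 [0.5001 0.1167] [0.5998 0.1166]
80 254 345 [0.5051 0.0969] [0.6036 0.0968]
100 259 349 [0.5092 0.0763] [0.6086 0.0762]
120 263 352 [0.5123 0.0548] [0.6126 0.0547]
140 269 355 [0.5179 0.0324] [0.6169 0.0323]
150 271 357 [0.5196 0.0208] [0.6197 0.0208]
cap w knob [ 0.6175 -0.1909  0.038 ] roof [ 0.6177 -0.1887  0.014 ] side knob [ 0.6191 -0.194   0.038 ] scene knob [ 0.619 -0.19   0.038]
w [337.9216 126.8627] 51 [0.5945 0.0511 0.058 ]
w [243.2609 366.7391] 23 [ 0.4728 -0.267   0.058 ]
s [343.     252.7143] 7 [ 0.4744 -0.2664  0.058 ]
spring top [ 0.465  -0.2672  0.06  ] [ 0.4603 -0.2693  0.06  ] bottom side [ 0.4578 -0.2773  0.    ]
[ 0.463  -0.27    0.0624]
```

```bash
python3 -m pendant '[[-0.028,-0.016,0.008,0],[-0.028,-0.016,0.008,0],[-0.028,-0.016,0.008,0],[-0.028,-0.016,0.008,0],[-0.028,-0.016,0.008,0],[-0.028,-0.016,0.008,0],[-0.02,-0.01,0,0],[0,0,0,0]]'
python3 - <<'E'
from h import *
w=Cam("wrist");cv2.imwrite("pics/w3.png",w.bgr)
print(w.st["tcp_pos"],w.st["tcp_rot"])
p=w.proj([.461,-.271,.06]);print(p)
x,y=map(int,p);crop(w,"pics/w3c.png",x-60,y-45,x+60,y+55,6)
E
```

```text
clock: 1.45
tcp_pos: [0.4657, -0.1935, 0.2542]
tcp_rot: [0.0, 0.707, 0.707, 0.0]
wrist_force: [-0.1, 1.1, -0.2]
finger_gap: 1.002
[ 0.46573305 -0.19353433  0.25420391] [2.62647119e-04 7.06910162e-01 7.07303232e-01 3.02815446e-04]
[313.5883222  264.79268014]
```

View pics/w3.png

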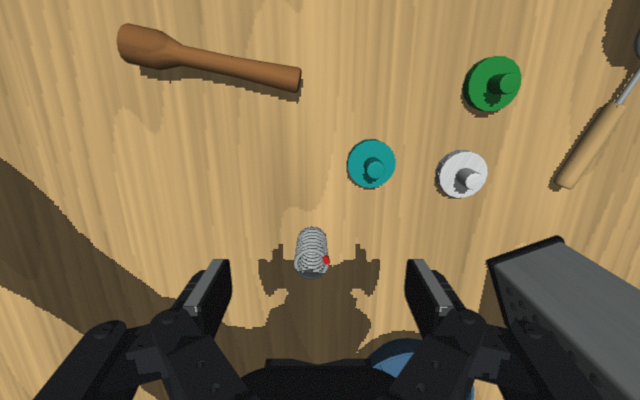

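View pics/w3c.png

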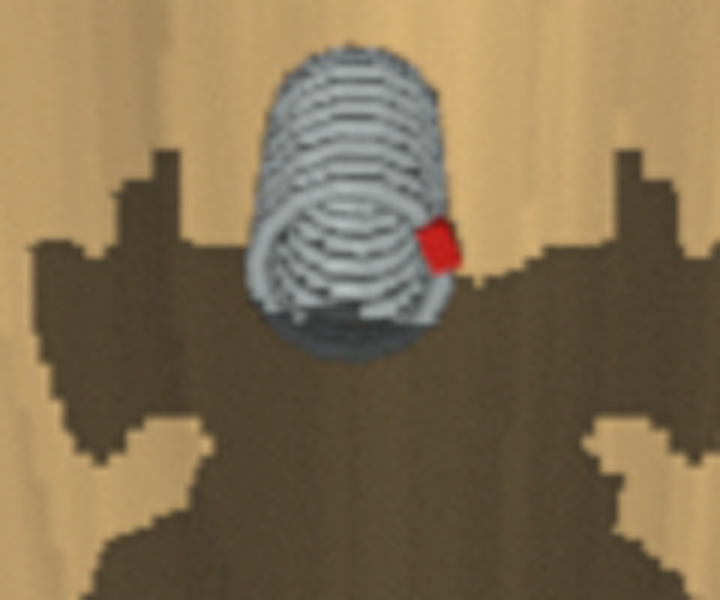

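Run:
```python
from h import *
w=Cam("wrist")
a=w.onz(253+349.5/6,219+271/6,.06);d=w.onz(253+438/6,219+245/6,.0595)
print(a,d,np.degrees(np.arctan2(*(d-a)[1::-1])),np.linalg.norm((d-a)[:2]))
t=w.onz(253+351/6,219+45/6,0);print("far bottom edge",t)
print("cap knob",w.onz(466.5+6,182,.038),"roof",w.onz(463,173,.014),"turq roof",w.onz(370,163,.014), "grater near corner",w.onz(488,262,.218),w.onz(560,240,.218),"pestle end",w.onz(300,80,.012),"bowl rim",w.onz(370,355,.06))
crop(w,"pics/cap.png",330,40,540,210,3)
```

```text
[ 0.45930723 -0.26923022  0.06      ] [ 0.47389075 -0.26463098  0.0595    ] 17.503838357676663 0.015291567618666499
far bottom edge [ 0.4584662  -0.25559527  0.        ]
cap knob [ 0.61660826 -0.19085115  0.038     ] roof [ 0.6176849  -0.18795365  0.014     ] turq roof [ 0.5197602  -0.17737865  0.014     ] grater near corner [ 0.53343257 -0.17231521  0.218     ] [ 0.55954985 -0.16257772  0.218     ] pestle end [ 0.44866611 -0.09719583  0.012     ] bowl rim [ 0.52406806 -0.38494773  0.06      ]
```

View pics/cap.png

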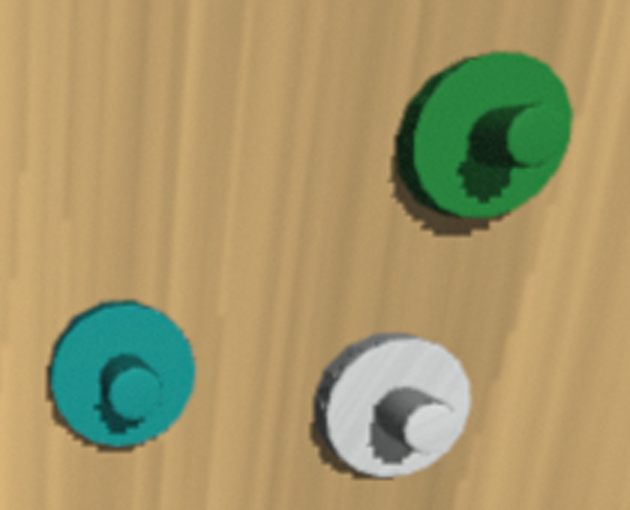

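Run:
```python
from h import *
s=Cam("side");c=Cam("scene")
crop(s,"pics/s2.png",320,160,480,310,5)
print("side grater base",s.onz(411,250,0),s.onz(444,259,0),"scene",c.onz(217,302,0),c.onz(253,320,0),c.onz(278,292,0))
print(robot.get_state()["q"])
```

```text
side grater base [ 0.67632057 -0.30616072  0.        ] [ 0.71879637 -0.38537495  0.        ] scene [ 0.68568013 -0.38867653  0.        ] [ 7.72537382e-01 -3.48241416e-01  1.11022302e-16] [ 7.38540298e-01 -2.68404970e-01 -1.11022302e-16]
[ 0.36669801  0.67420347 -0.07196526  1.80527202  0.071051    0.66355026
  0.25852454]
```

View pics/s2.png

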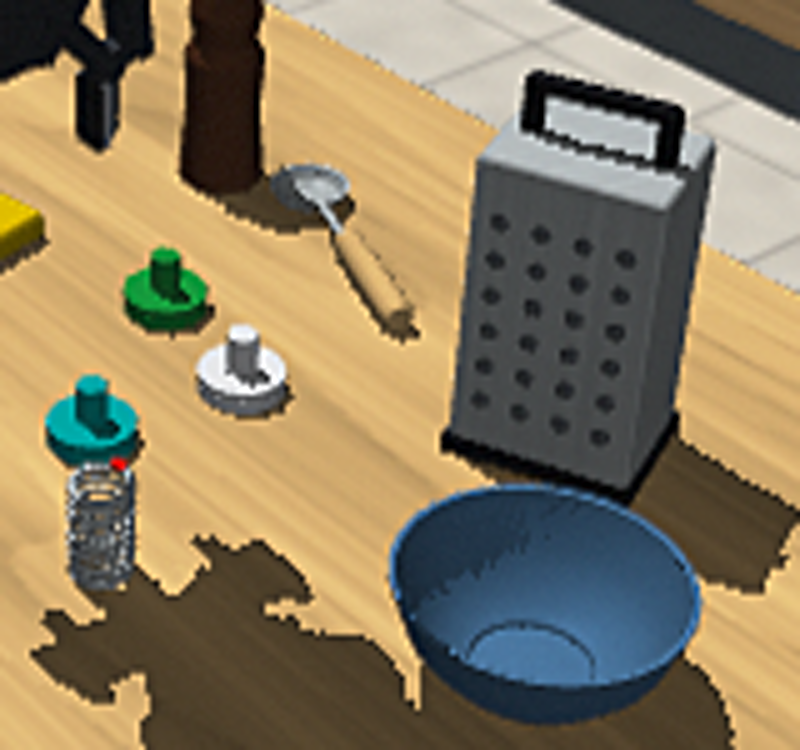

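```bash
python3 -m pendant '[[-0.019,-0.0015,0.012,0],[-0.019,-0.0015,0.012,0],[-0.019,-0.0015,0.012,0],[-0.019,-0.0015,0.012,0],[0,0,0.015,-0.1],[0,0,0.015,-0.1],[0,0,0.015,-0.1],[0,0,0,0]]'
python3 - <<'E'
from h import *
s=Cam("side");st=s.st;print(st["tcp_pos"],rot(st["tcp_rot"]),st["wrist_force"])
crop(s,"pics/s3.png",250,150,410,290,5)
E
```

```text
clock: 2.65
tcp_pos: [0.4597, -0.2761, 0.1529]
tcp_rot: [-0.001, 0.589, 0.808, 0.0]
wrist_force: [-0.4, 0.2, 0.2]
finger_gap: 1.0
[ 0.4597279  -0.27614814  0.15292197] [[-3.05064725e-01  9.52331330e-01 -7.43190748e-04]
 [ 9.52330114e-01  3.05065538e-01  1.54020207e-03]
 [ 1.69350457e-03 -2.37901608e-04 -9.99998538e-01]] [-0.38992522  0.23307967  0.22776886]
```

View pics/s3.png

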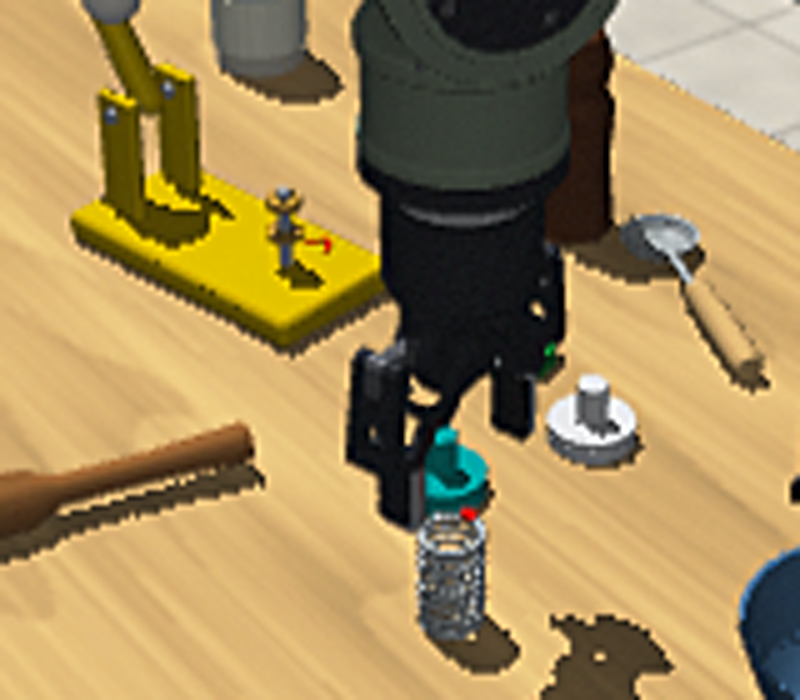

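```bash
python3 -m pendant '[[0.0065,0.002,0,0],[0,0,0.012,0],[0,0,0.014,0],[0,0,0.014,0],[0,0,0.012,0],[0,0,0.002,0],[0,0,0,0],[0,0,0,0]]' && python3 -m pendant '[[0,0,0,0],[0,0,0,0],[0,0,0,0],[0,0,0,0],[0,0,0,0],[0,0,0,0],[0,0,0,0],[0,0,0,0]]' 1
python3 - <<'E'
from h import *
w=Cam("wrist");crop(w,"pics/w4.png",200,180,460,400,3)
w=Cam("side");crop(w,"pics/s4.png",290,180,390,290,6)
E
```

```text
clock: 3.7
tcp_pos: [0.4602, -0.2693, 0.0964]
tcp_rot: [0.0, 0.592, 0.806, 0.0]
wrist_force: [-0.4, 0.6, 0.6]
finger_gap: 1.001
clock: 4.7
tcp_pos: [0.4604, -0.2695, 0.0971]
tcp_rot: [0.001, 0.592, 0.806, 0.0]
wrist_force: [0.2, 0.2, 1.3]
finger_gap: 0.396
```

View pics/w4.png

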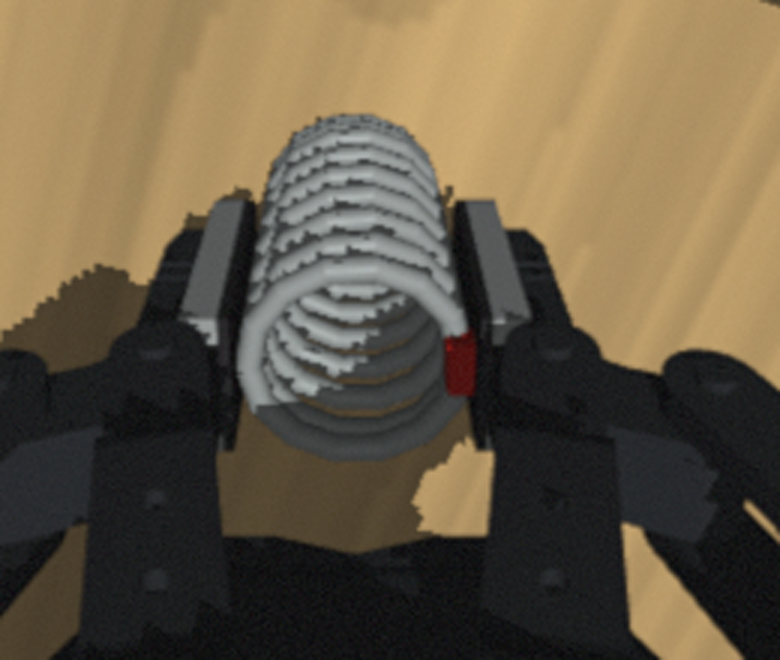

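View pics/s4.png

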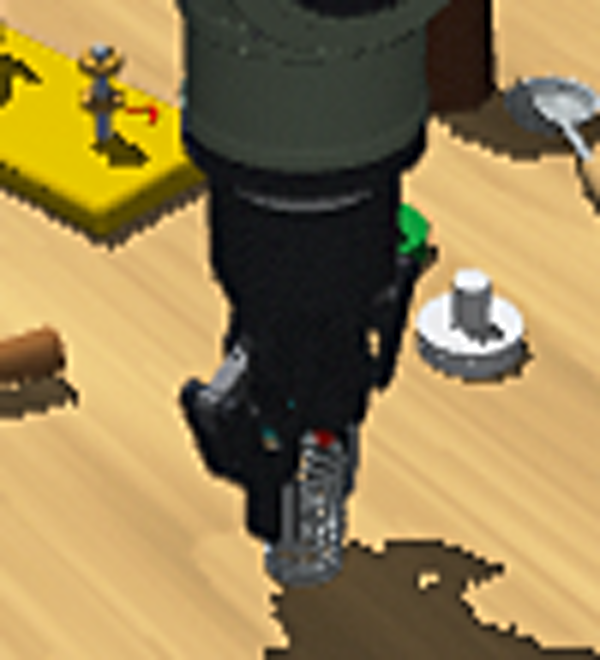

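```bash
python3 -m pendant '[[0,0,-0.03,0],[0,0,-0.03,0],[0,0,-0.03,0],[0.03,0.03,-0.01,0],[0.04,0.04,0,0],[0.04,0.04,0,0],[0.04,0.04,0,0],[0.015,0.015,0,0]]'
python3 - <<'E'
from h import *
np.set_printoptions(precision=4,suppress=True)
w=Cam("wrist");st=w.st
print(st["tcp_pos"],st["wrist_force"])
cv2.imwrite("pics/w5.png",w.bgr)
p=w.proj([.566,.04,.074]);print(p); x,y=map(int,p);x0=max(0,x-50);y0=max(0,y-50);print(x0,y0)
crop(w,"pics/w5c.png",x0,y0,x0+120,y0+100,6)
crop(w,"pics/w5d.png",240,230,400,350,5)
E
```

```text
clock: 5.8
tcp_pos: [0.5708, -0.0581, 0.2]
tcp_rot: [0.001, 0.594, 0.805, 0.0]
wrist_force: [-0.1, -1.1, -1.4]
finger_gap: 0.401
[ 0.5708 -0.0581  0.2   ] [-0.1093 -1.1351 -1.3581]
[359.5905  72.616 ]
309 22
```

View pics/w5c.png

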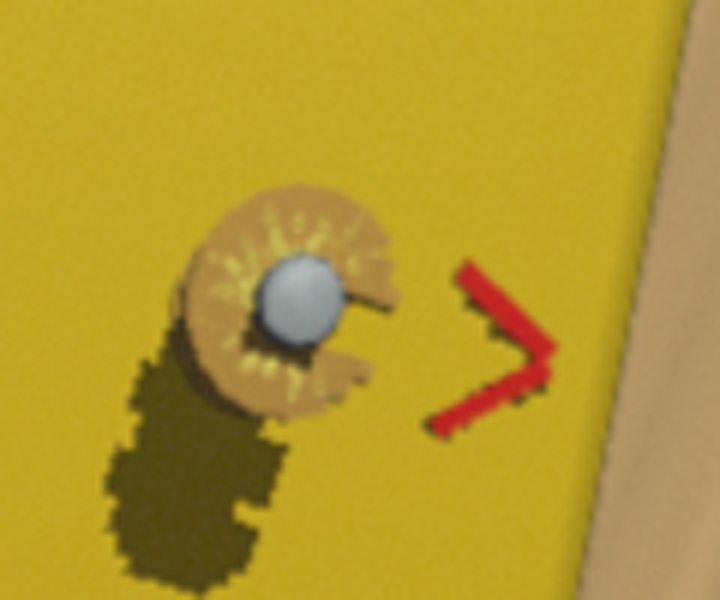

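View pics/w5d.png

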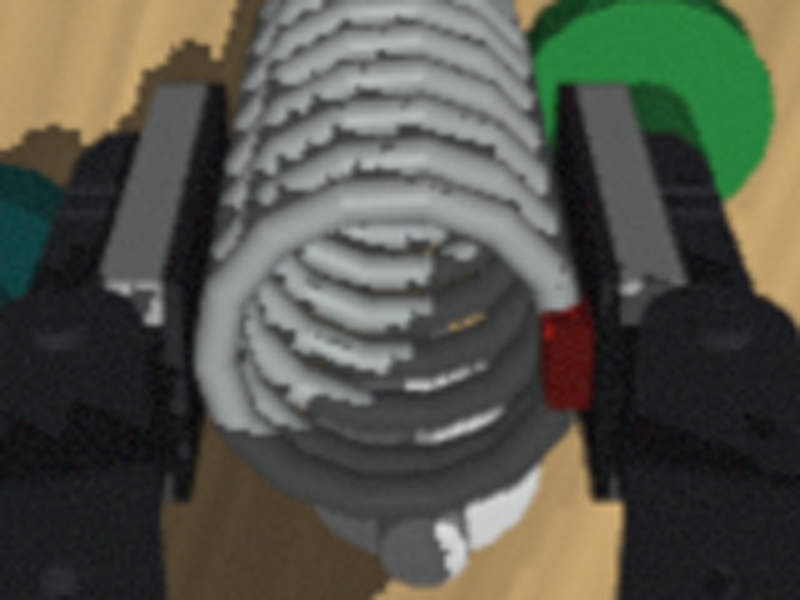

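View pics/w5.png

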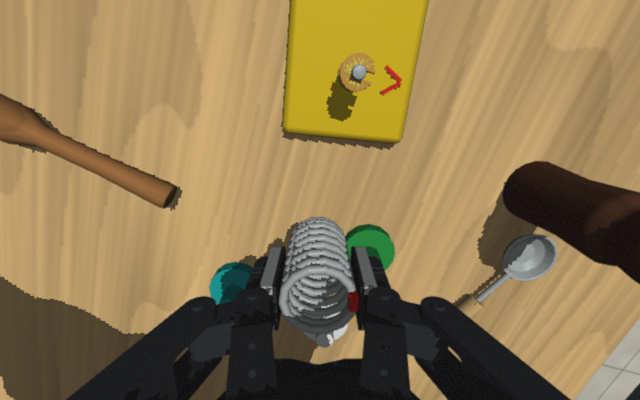

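Run:
```python
from h import *
np.set_printoptions(precision=4,suppress=True)
w=Cam("wrist");st=w.st
P=lambda x,y,z:w.onz(309+x/6,22+y/6,z)
tip=P(301,300,.074);cc=P(297,302,.068);n1=P(398,305,.068);n2=P(368,370,.068)
print("tip",tip,"collar",cc)
d=(n1+n2)/2-tip;print("notch az",np.degrees(np.arctan2(d[1],d[0])),np.linalg.norm(d),np.linalg.norm(n1-n2))
f=lambda a:np.degrees(np.arctan2(*(a-tip)[1::-1]))
print(f(n1),f(n2))
Rt=rot(st["tcp_rot"])
top=w.onz(318.6,299,st["tcp_pos"][2]-.037)
print("spring top in tool",Rt.T@(top-st["tcp_pos"]))
s=Cam("side");print(s.onz(240+334/5,170+92/5,.074))
crop(s,"pics/s5.png",260,140,360,240,6)
c=Cam("scene");crop(c,"pics/c5.png",300,130,400,230,6)
```

```text
tip [0.5663 0.042  0.074 ] collar [0.5665 0.0422 0.068 ]
notch az -1.8839965167831636 0.011565396419299233 0.006796021458925689
16.562763908255665 -21.283699414637567
spring top in tool [ 0.0022 -0.0003  0.037 ]
[0.5651 0.0336 0.074 ]
```

View pics/s5.png

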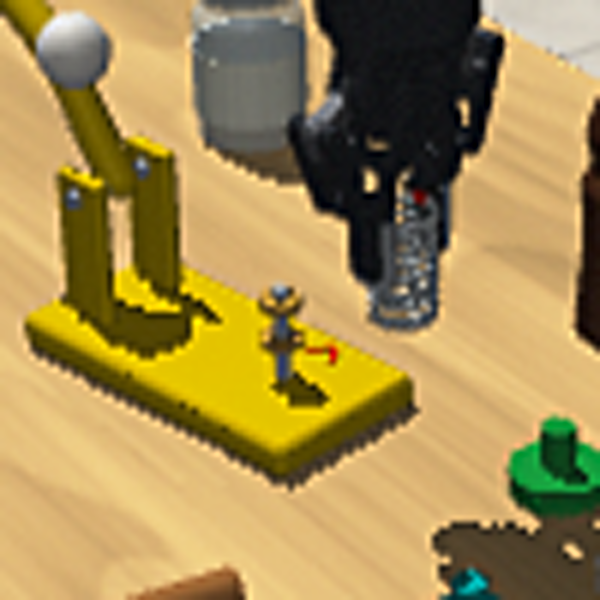

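View pics/c5.png

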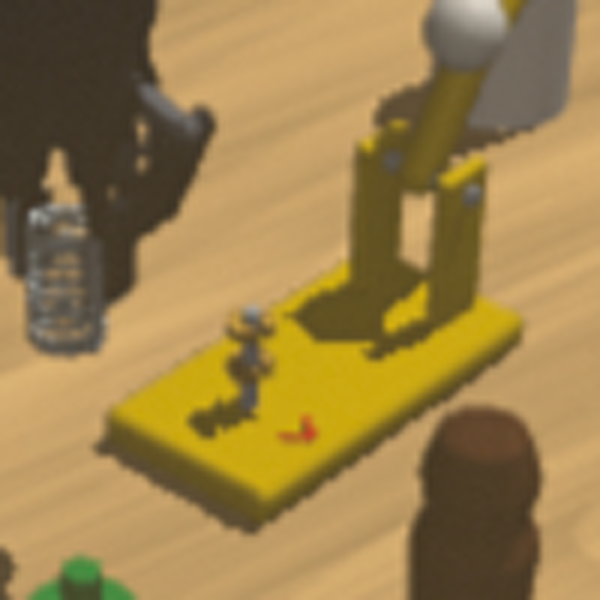

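```bash
python3 -m pendant '[[0,0,0,0.11],[0,0,0,0.11],[0,0,0,0.11],[0.024,-0.0018,0.003,0],[0.024,-0.0018,0.003,0],[0.024,-0.0018,0.003,0],[0.022,-0.0018,0.003,0],[0,0,0,0]]'
python3 - <<'E'
from h import *
np.set_printoptions(precision=4,suppress=True)
st=robot.get_state();Rt=rot(st["tcp_rot"]);print(st["tcp_pos"],np.degrees(np.arctan2(Rt[1,1],Rt[0,1])),st["wrist_force"])
s=Cam("side");crop(s,"pics/s6.png",270,150,350,230,8)
c=Cam("scene");crop(c,"pics/c6.png",300,130,380,210,8)
w=Cam("wrist");crop(w,"pics/w6.png",230,190,410,320,4)
E
```

```text
clock: 7.0
tcp_pos: [0.5644, 0.0232, 0.1874]
tcp_rot: [0.002, 0.728, 0.686, -0.003]
wrist_force: [-0.3, -1.1, -0.6]
finger_gap: 0.399
[0.5644 0.0232 0.1874] -3.4347009372605437 [-0.2953 -1.1009 -0.6339]
```

View pics/s6.png

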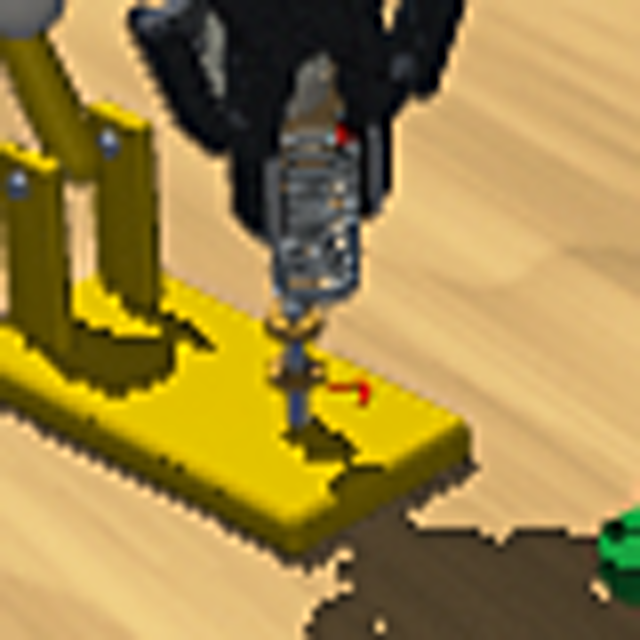

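View pics/c6.png

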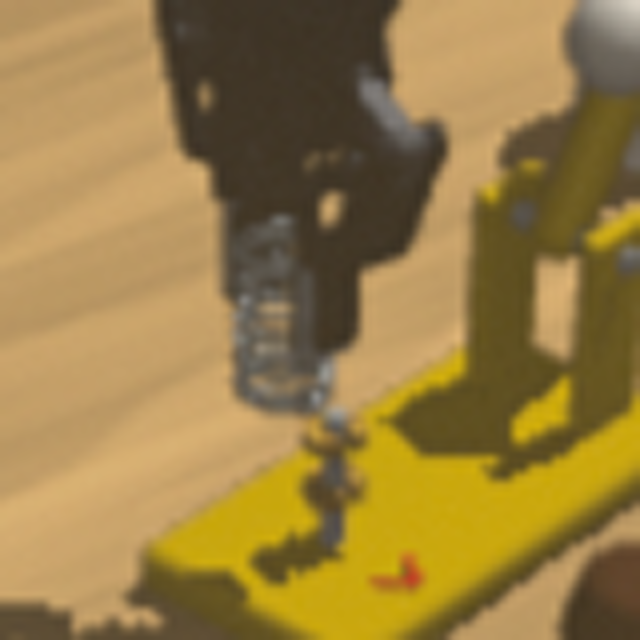

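View pics/w6.png

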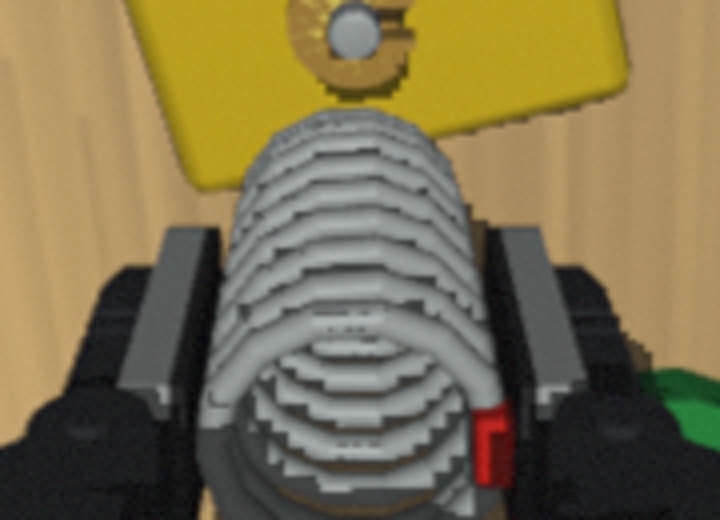

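Run:
```python
from h import *
np.set_printoptions(precision=4,suppress=True)
w=Cam("wrist");st=w.st;Rt=rot(st["tcp_rot"])
P=lambda x,y,z:w.onz(230+x/4,190+y/4,z)
print(st["tcp_pos"])
tip=P(353,32,.074);n1=P(412,12,.068);n2=P(412,36,.068)
print("tip",tip);f=lambda a:np.degrees(np.arctan2(*(a-tip)[1::-1]))
print(f(n1),f(n2),np.linalg.norm(n1-n2))
e=P(350,109,st["tcp_pos"][2]-.097)
print("foot edge in tool",Rt.T@(e-st["tcp_pos"]),"tip in tool",Rt.T@(tip-st["tcp_pos"]))
top=P(355,420,st["tcp_pos"][2]-.037); print(Rt.T@(top-st["tcp_pos"]))
```

```text
[0.5647 0.0214 0.1877]
tip [0.5656 0.0409 0.074 ]
4.35535354867374 -19.78115708043002 0.004167389732041307
foot edge in tool [ 0.0141 -0.0007  0.0969] tip in tool [ 0.0204 -0.0002  0.1136]
[ 0.004  -0.0001  0.037 ]
```

Run:
```python
from h import *
np.set_printoptions(precision=4,suppress=True)
s=Cam("side");c=Cam("scene");st=s.st;Rt=rot(st["tcp_rot"]);t=st["tcp_pos"];print(t)
S=lambda x,y:(270+x/8,150+y/8)
C=lambda x,y:(300+x/8,130+y/8)
for n,a,b in (("foot",S(315,280),C(284,388)),("top",S(320,140),C(263,225)),("tip",S(289,305),C(335,413)),("rodfoot",S(297,425),C(331,540))):
    p=tri((s,a),(c,b));print(n,p,"tool",Rt.T@(p-t))
crop(s,"pics/s7.png",290,160,320,205,13)
crop(c,"pics/c7.png",320,150,355,195,13)
```

```text
[0.5647 0.0215 0.1877]
foot [0.5653 0.0197 0.0928] tool [-0.0011  0.0008  0.0949]
top [0.5634 0.0111 0.1567] tool [-0.0103 -0.0007  0.031 ]
tip [0.566  0.0406 0.0734] tool [0.0199 0.0002 0.1141]
rodfoot [0.5667 0.0395 0.0206] tool [0.0192 0.0009 0.167 ]
```

View pics/s7.png

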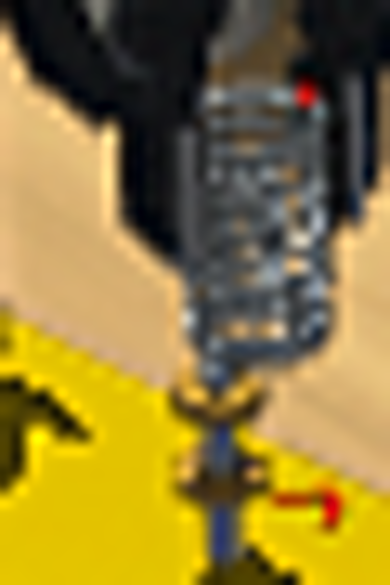

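View pics/c7.png

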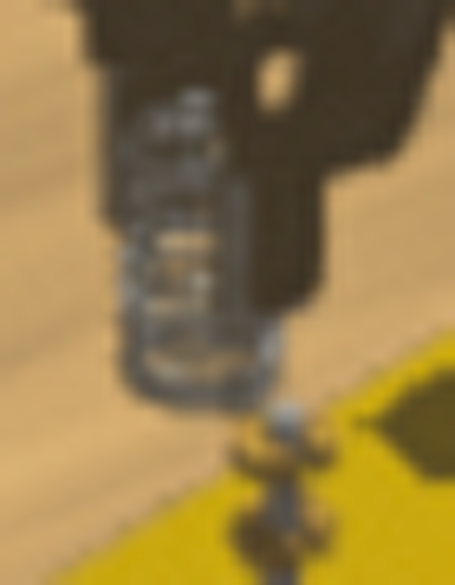

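```bash
python3 -m pendant '[[0.008,0,0,0],[0.008,0,0,0],[0.005,0,0,0],[0,0,0,0],[0,0,0.005,0],[0,0,0.002,0],[0,0,0,0],[0,0,0,0]]'
python3 - <<'E'
from h import *
np.set_printoptions(precision=4,suppress=True)
s=Cam("side");c=Cam("scene");st=s.st;Rt=rot(st["tcp_rot"]);print(st["tcp_pos"],np.degrees(np.arctan2(Rt[1,1],Rt[0,1])))
crop(s,"pics/s8.png",285,150,325,210,10)
crop(c,"pics/c8.png",320,150,365,210,10)
w=Cam("wrist");crop(w,"pics/w8.png",260,190,380,300,6)
E
```

```text
clock: 8.3
tcp_pos: [0.5661, 0.0437, 0.1799]
tcp_rot: [0.002, 0.729, 0.685, -0.003]
wrist_force: [1.0, 0.2, -0.4]
finger_gap: 0.401
[0.5661 0.0437 0.1799] -3.5807757568570797
```

View pics/s8.png

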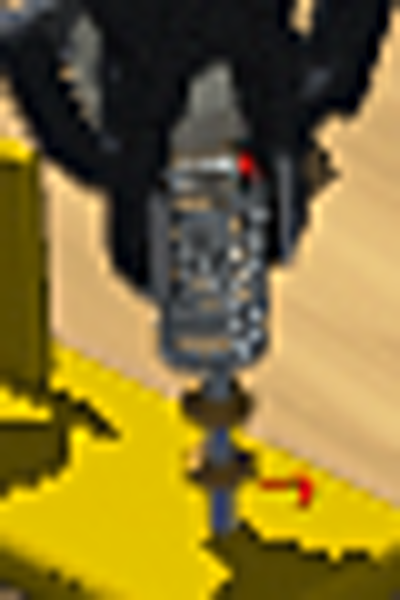

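View pics/c8.png

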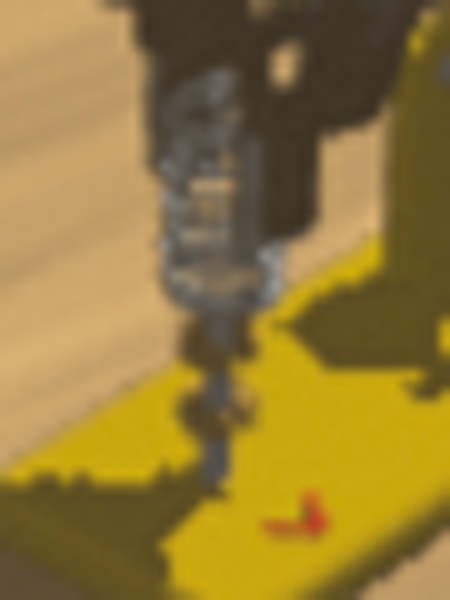

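View pics/w8.png

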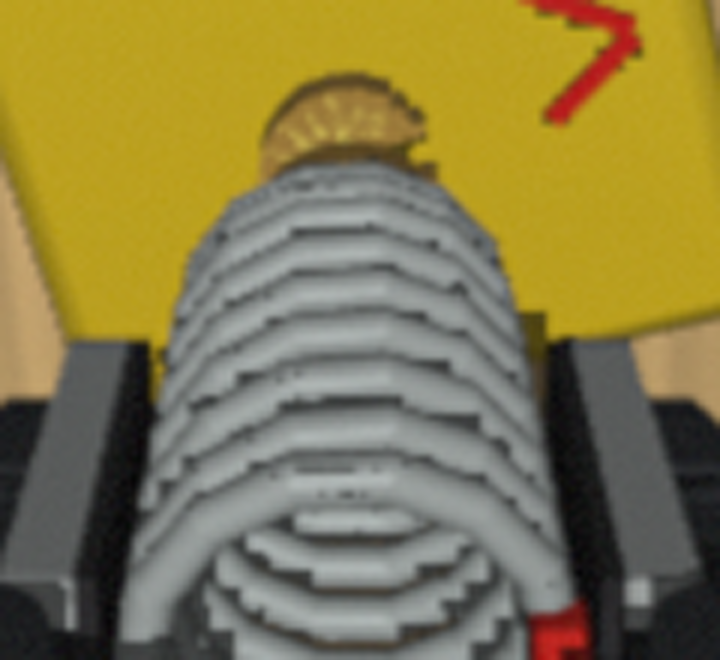

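```bash
python3 -m pendant '[[0,0,0.004,0],[0,0,0.004,0],[0,0,0.003,0],[0,0,0,0],[0,0,0.003,0],[0,0,0.003,0],[0,0,0.001,0],[0,0,0,0]]'
python3 - <<'E'
from h import *
np.set_printoptions(precision=4,suppress=True)
for i in range(1):
    st=robot.get_state();print(st["tcp_pos"],st["wrist_force"],st["ft_torque"])
s=Cam("side");c=Cam("scene")
crop(s,"pics/s9.png",285,150,325,210,10)
crop(c,"pics/c9.png",320,150,365,210,10)
E
```

```text
clock: 9.45
tcp_pos: [0.566, 0.0437, 0.1606]
tcp_rot: [0.002, 0.729, 0.685, -0.003]
wrist_force: [0.3, -0.5, -0.9]
finger_gap: 0.398
[0.566  0.0437 0.1606] [ 0.3435 -0.4983 -0.9497] [-0.0872 -0.0019  0.0172]
```

View pics/s9.png

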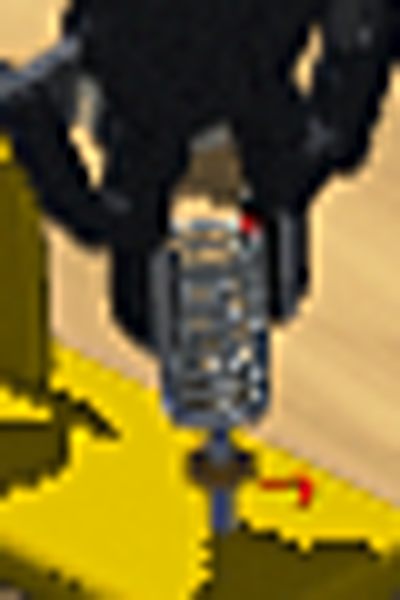

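View pics/c9.png

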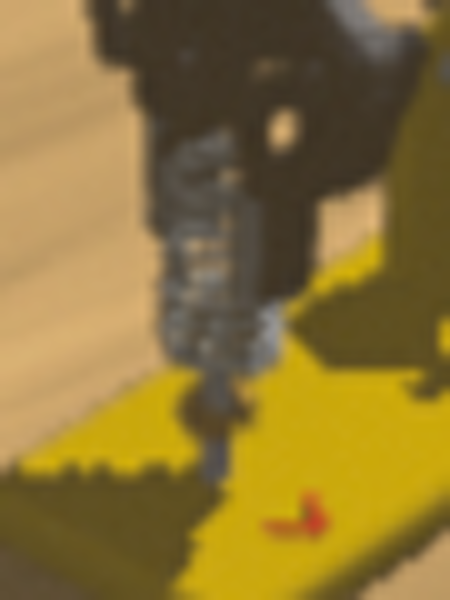

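```bash
python3 -m pendant '[[0,0,0.003,0],[0,0,0.003,0],[0,0,0.003,0],[0,0,0.003,0],[0,0,0.003,0],[0,0,0.003,0],[0,0,0.003,0],[0,0,0,0]]'
python3 - <<'E'
from h import *
np.set_printoptions(precision=4,suppress=True)
st=robot.get_state();print(st["tcp_pos"],st["wrist_force"],st["ft_torque"],st["q"])
E
```

```text
clock: 10.55
tcp_pos: [0.5661, 0.0437, 0.1381]
tcp_rot: [0.002, 0.729, 0.685, -0.003]
wrist_force: [0.6, 0.9, -0.9]
finger_gap: 0.395
[0.5661 0.0437 0.1381] [ 0.6042  0.9311 -0.9368] [ 0.167  -0.0346  0.0017] [-0.1479  0.9331  0.0233  1.6706 -0.0241  0.5399 -0.1755]
```

Run:
```python
from h import *
np.set_printoptions(precision=4,suppress=True)
s=Cam("side");c=Cam("scene");w=Cam("wrist")
st=robot.get_state();print(st["tcp_pos"],st["wrist_force"],st["ft_torque"])
crop(s,"pics/s10.png",285,160,325,220,10)
crop(c,"pics/c10.png",320,160,365,220,10)
crop(w,"pics/w10.png",240,190,400,340,5)
```

```text
[0.5661 0.0437 0.1384] [ 0.1107  0.4522 -1.1765] [0.1832 0.0518 0.0286]
```

View pics/s10.png

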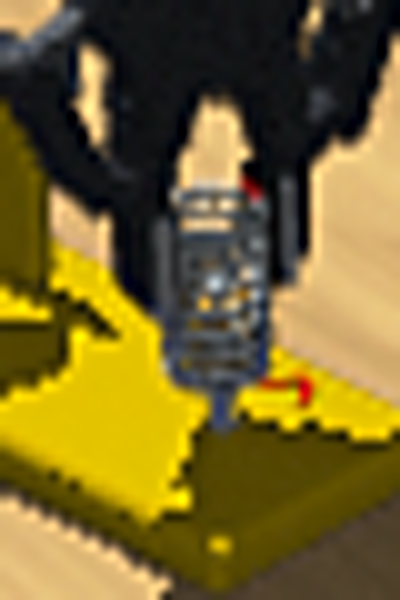

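View pics/c10.png

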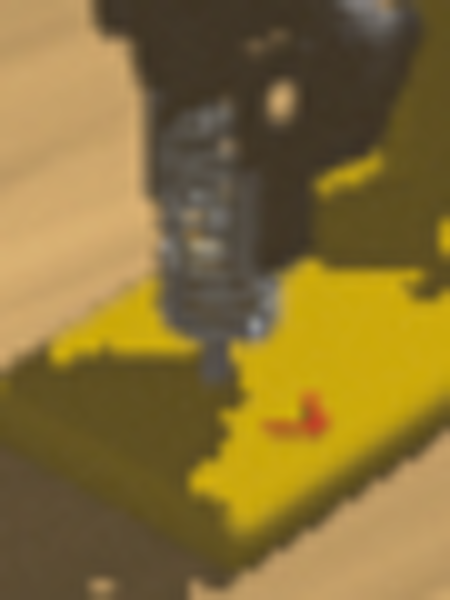

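View pics/w10.png

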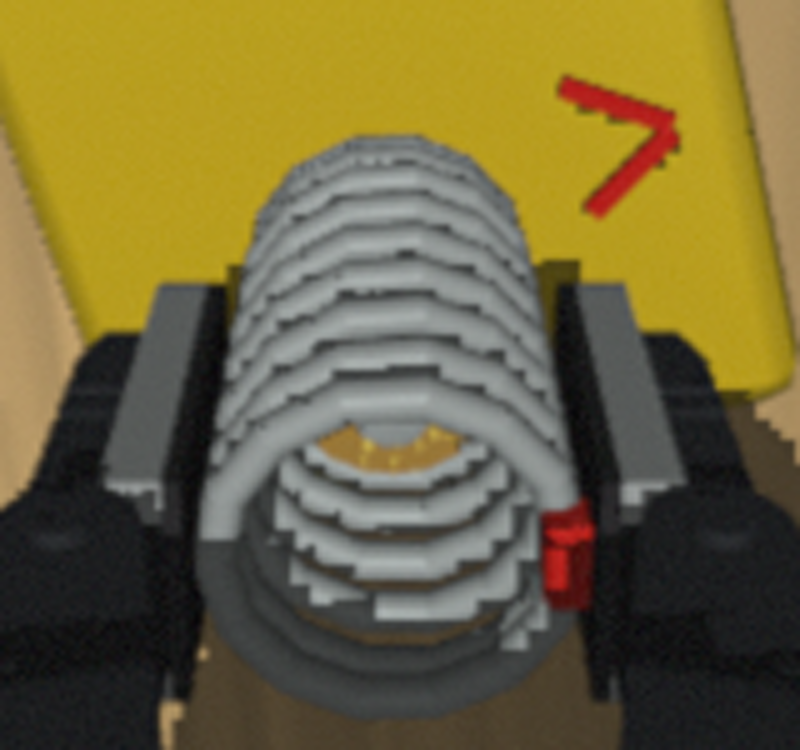

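```bash
python3 -m pendant '[[0,0,0.0015,0],[0,0,0.0015,0],[0,0,0.0015,0],[0,0,0.0015,0],[0,0,0.001,0],[0,0,0,0],[0,0,0,0],[0,0,0,0]]'
python3 - <<'E'
from h import *
np.set_printoptions(precision=4,suppress=True)
s=Cam("side")
st=robot.get_state();print(st["tcp_pos"],st["wrist_force"],st["ft_torque"])
crop(s,"pics/s11.png",285,160,325,220,10)
E
```

```text
clock: 11.7
tcp_pos: [0.5662, 0.0434, 0.131]
tcp_rot: [0.002, 0.729, 0.685, -0.002]
wrist_force: [0.2, -0.3, -0.4]
finger_gap: 0.395
[0.5662 0.0434 0.131 ] [-0.0051  0.3488 -0.7075] [-0.0296 -0.0488 -0.0137]
```

View pics/s11.png

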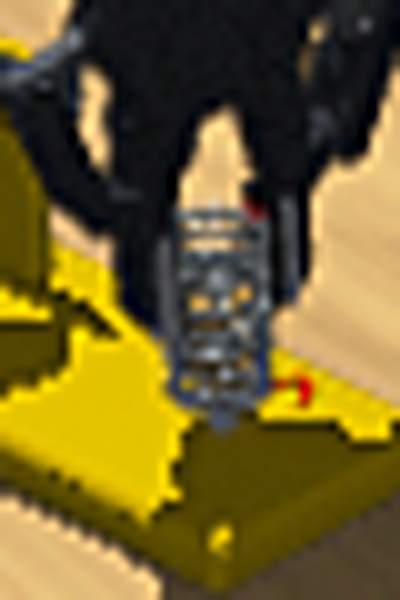

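```bash
python3 -m pendant '[[0,0,0.002,0],[0,0,0.002,0],[0,0,0.002,0],[0,0,0.002,0],[0,0,0.002,0],[0,0,0.002,0],[0,0,0,0],[0,0,0,0]]'
python3 - <<'E'
from h import *
np.set_printoptions(precision=4,suppress=True)
s=Cam("side")
st=robot.get_state();print(st["tcp_pos"],st["wrist_force"],st["ft_torque"])
E
```

```text
clock: 12.75
tcp_pos: [0.5662, 0.0434, 0.1181]
tcp_rot: [0.002, 0.729, 0.685, -0.002]
wrist_force: [-0.3, -0.5, -0.3]
finger_gap: 0.397
[0.5662 0.0433 0.1181] [0.0361 0.261  0.2543] [-0.0103  0.0152  0.0255]
```

```bash
python3 -m pendant '[[0,0,0.001,0],[0,0,0.001,0],[0,0,0.001,0],[0,0,0.001,0],[0,0,0.001,0],[0,0,0,0],[0,0,0,0],[0,0,0,0]]'
python3 - <<'E'
from h import *
np.set_printoptions(precision=4,suppress=True)
s=Cam("side");c=Cam("scene")
st=robot.get_state();print(st["tcp_pos"],st["wrist_force"],st["ft_torque"])
crop(s,"pics/s12.png",275,150,335,220,9)
crop(c,"pics/c12.png",310,150,370,220,9)
E
```

```text
clock: 13.8
tcp_pos: [0.5662, 0.0433, 0.1132]
tcp_rot: [0.002, 0.729, 0.685, -0.002]
wrist_force: [-1.7, -0.3, 3.0]
finger_gap: 0.397
[0.5662 0.0433 0.1132] [-0.9667 -0.4164  3.2227] [0.029  0.2286 0.016 ]
```

View pics/s12.png

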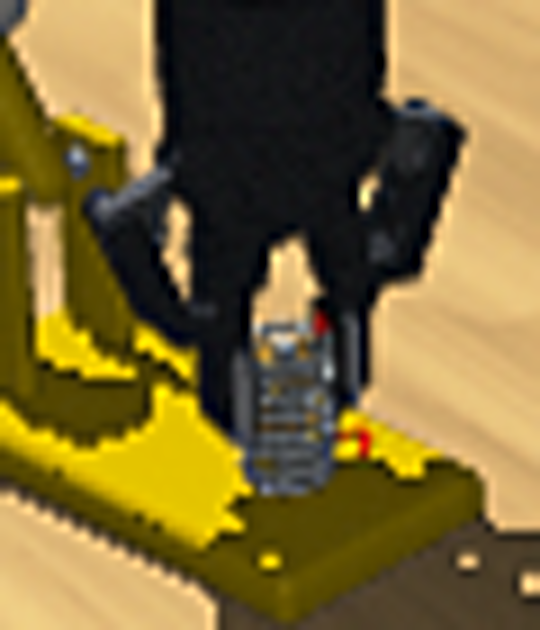

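View pics/c12.png

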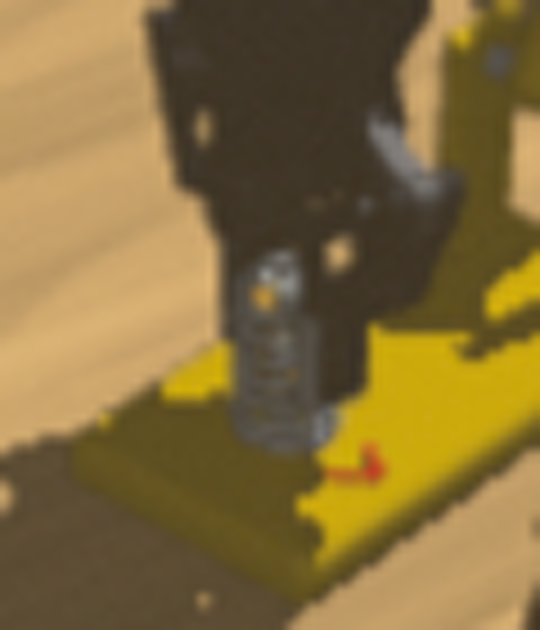

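```bash
python3 -m pendant '[[0,0,-0.001,0],[0,0,-0.001,0],[0,0,-0.001,0],[0,0,0,0],[0,0,0,0],[0,0,0,0],[0,0,0,0],[0,0,0,0]]' && python3 -m pendant '[[0,0,0,0],[0,0,0,0],[0,0,0,0],[0,0,0,0],[0,0,0,0],[0,0,0,0],[0,0,0,0],[0,0,0,0]]' 0
python3 -m pendant '[[0,0,-0.008,0],[0,0,-0.02,0],[0,0,-0.03,0],[0,0,-0.03,0],[-0.02,0,-0.02,0],[-0.05,0.01,0,0],[-0.05,0.01,0,0],[-0.02,0,0,0]]'
python3 - <<'E'
from h import *
np.set_printoptions(precision=4,suppress=True)
s=Cam("side");c=Cam("scene");w=Cam("wrist")
st=robot.get_state();print(st["tcp_pos"],st["wrist_force"])
crop(s,"pics/s13.png",255,140,405,260,5)
crop(c,"pics/c13.png",310,130,390,220,7)
cv2.imwrite("pics/w13.png",w.bgr)
E
```

```text
clock: 14.9
tcp_pos: [0.5662, 0.0433, 0.1162]
tcp_rot: [0.002, 0.729, 0.685, -0.002]
wrist_force: [-1.0, -0.2, 0.7]
finger_gap: 0.399
clock: 15.9
tcp_pos: [0.5663, 0.0434, 0.1162]
tcp_rot: [0.002, 0.729, 0.685, -0.002]
wrist_force: [-0.7, -0.2, 0.9]
finger_gap: 0.998
clock: 16.9
tcp_pos: [0.5781, -0.0991, 0.2329]
tcp_rot: [0.003, 0.728, 0.686, -0.001]
wrist_force: [0.1, -0.4, 0.8]
finger_gap: 0.998
[ 0.578  -0.0967  0.2328] [0.8708 0.8525 0.1172]
```

View pics/s13.png

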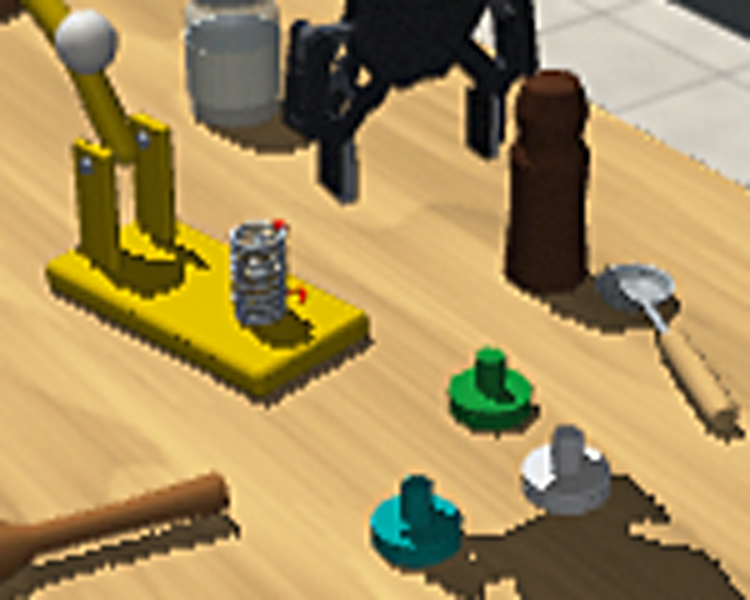

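View pics/c13.png

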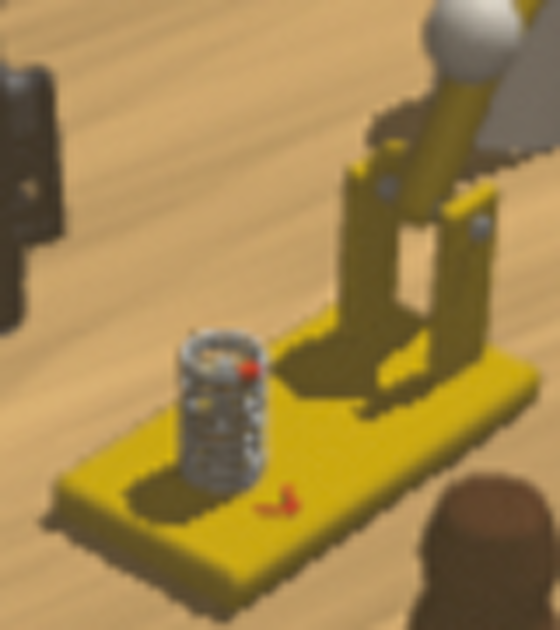

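View pics/w13.png

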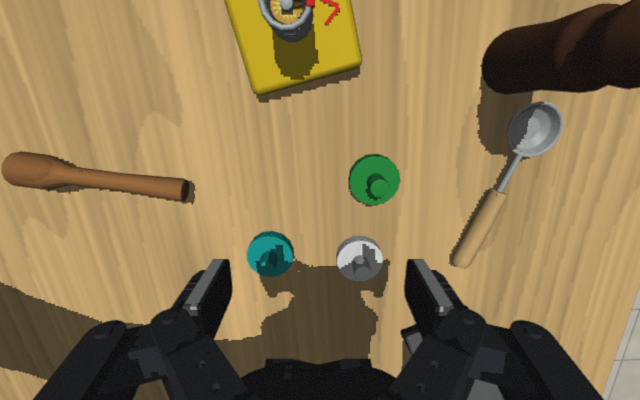

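Run:
```python
from h import *
np.set_printoptions(precision=4,suppress=True)
s=Cam("side");c=Cam("scene");w=Cam("wrist");print(w.st["tcp_pos"])
print("spoon end",w.onz(460,265,.01),"green",w.onz(374,180,.014),"turq",w.onz(270,253,.014),"cap roof",w.onz(360,257.5,.014))
S=lambda x,y:(255+x/5,140+y/5)
print("cap side roof", s.onz(*S(566,476),.014),"knob side",s.onz(*S(569,432),.038))
h=cv2.cvtColor(w.bgr,cv2.COLOR_BGR2HSV);crop(w,"pics/w14.png",300,210,420,300,6)
```

```text
[ 0.5782 -0.0949  0.2326]
spoon end [ 0.7292 -0.2001  0.01  ] green [ 0.6334 -0.0962  0.014 ] turq [ 0.5228 -0.171   0.014 ] cap roof [ 0.6188 -0.182   0.014 ]
cap side roof [ 0.6142 -0.1995  0.014 ] knob side [ 0.6202 -0.1936  0.038 ]
```

View pics/w14.png

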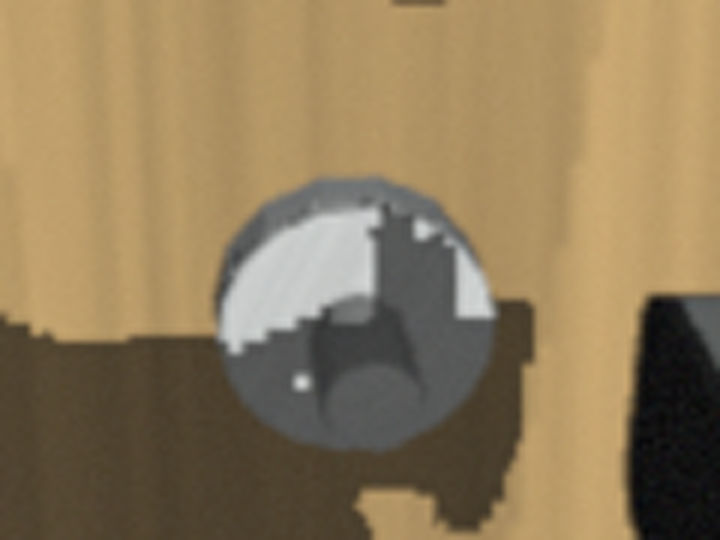

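Run:
```python
from h import *
np.set_printoptions(precision=4,suppress=True)
w=Cam("wrist");Rt=rot(w.st["tcp_rot"]);t=w.st["tcp_pos"];print(t)
for p in (w.onz(359.5,264.7,.014),w.onz(362,277.5,.038)): print(p,Rt.T@(p-t))
```

```text
[ 0.5783 -0.0947  0.2325]
[ 0.6182 -0.1906  0.014 ] [-0.0926  0.0445  0.2191]
[ 0.6176 -0.1907  0.038 ] [-0.0928  0.0439  0.1951]
```

```bash
python3 -m pendant '[[-0.0185,0.0088,0.01,0],[-0.0185,0.0088,0.02,0],[-0.0185,0.0088,0.02,0],[-0.0185,0.0088,0.02,0],[-0.0185,0.0088,0.02,0],[0,0,0.01,0],[0,0,0,0],[0,0,0,0]]'
python3 - <<'E'
from h import *
np.set_printoptions(precision=4,suppress=True)
w=Cam("wrist");Rt=rot(w.st["tcp_rot"]);t=w.st["tcp_pos"];print(t, Rt.T@(np.array([.6177,-.1907,.038])-t))
crop(w,"pics/w15.png",220,170,420,320,4)
E
```

```text
clock: 18.25
tcp_pos: [0.6199, -0.1937, 0.1274]
tcp_rot: [0.003, 0.725, 0.689, -0.001]
wrist_force: [-0.0, 0.1, 1.0]
finger_gap: 1.003
[ 0.6199 -0.1937  0.1274] [ 0.0033 -0.0026  0.0894]
```

View pics/w15.png

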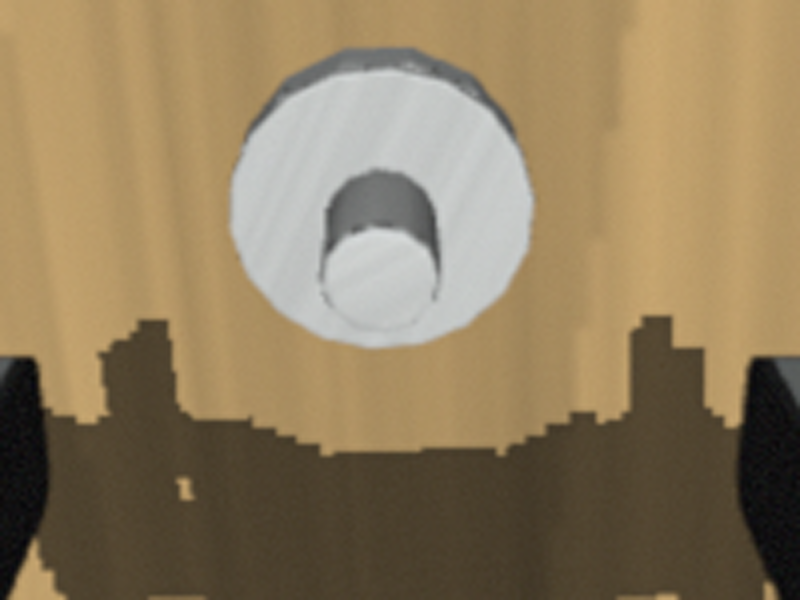

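Run:
```python
from h import *
np.set_printoptions(precision=4,suppress=True)
w=Cam("wrist");Rt=rot(w.st["tcp_rot"]);t=w.st["tcp_pos"];print(t)
for p in (w.onz(315.4,221.9,.014),w.onz(315,239.7,.038)): print(p,Rt.T@(p-t))
```

```text
[ 0.62   -0.1936  0.1275]
[ 0.6183 -0.1902  0.014 ] [ 0.0039 -0.0021  0.1135]
[ 0.6181 -0.1908  0.038 ] [ 0.0031 -0.0022  0.0895]
```

```bash
python3 -m pendant '[[0.0033,-0.002,0.005,0],[0,0,0.01,0],[0,0,0.01,0],[0,0,0.009,0],[0,0,0.003,0],[0,0,0,0],[0,0,0,0],[0,0,0,0]]' && python3 -m pendant '[[0,0,0,0],[0,0,0,0],[0,0,0,0],[0,0,0,0],[0,0,0,0],[0,0,0,0],[0,0,0,0],[0,0,0,0]]' 1
python3 - <<'E'
from h import *
np.set_printoptions(precision=4,suppress=True)
w=Cam("wrist");crop(w,"pics/w16.png",220,170,420,320,4);print(w.st["tcp_pos"],w.st["wrist_force"])
E
```

```text
clock: 19.35
tcp_pos: [0.6184, -0.1897, 0.0886]
tcp_rot: [0.003, 0.725, 0.689, -0.001]
wrist_force: [0.1, 0.3, -1.3]
finger_gap: 1.001
clock: 20.35
tcp_pos: [0.6185, -0.1898, 0.0892]
tcp_rot: [0.003, 0.725, 0.689, -0.001]
wrist_force: [0.4, 0.4, 1.9]
finger_gap: 0.189
[ 0.6185 -0.1898  0.0892] [0.3835 0.3944 1.8554]
```

View pics/w16.png

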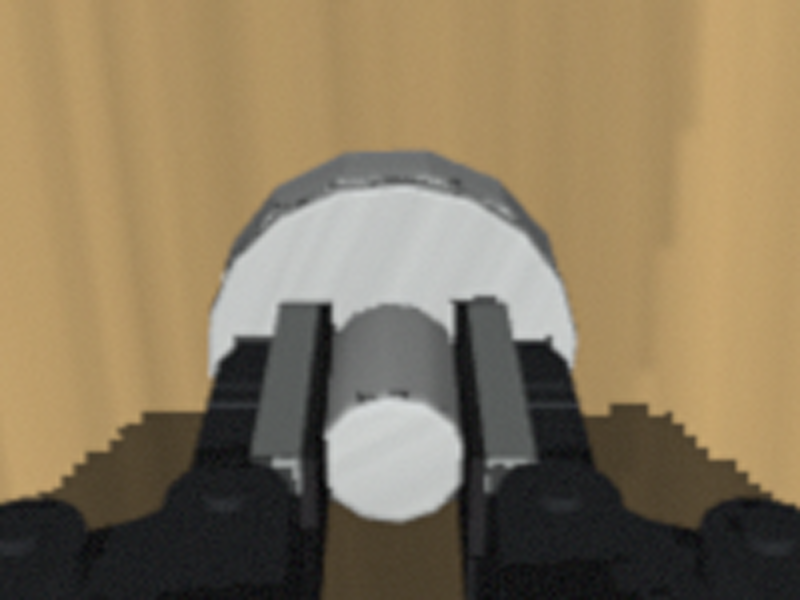

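```bash
python3 -m pendant '[[0,0,-0.02,0],[0,0,-0.035,0],[0.01,-0.005,-0.035,0],[0.025,-0.011,-0.01,0],[0.03,-0.014,0,0],[0.03,-0.014,0,0],[0.025,-0.013,0,0],[0,0,0,0]]'
python3 - <<'E'
from h import *
np.set_printoptions(precision=4,suppress=True)
w=Cam("wrist");t=w.st["tcp_pos"];print(t,w.st["wrist_force"])
cv2.imwrite("pics/w17.png",w.bgr)
p=w.proj([.566,.042,.08]);x,y=map(int,p);y0=max(0,y-50);print(x-60,y0);crop(w,"pics/w17c.png",x-60,y0,x+60,y0+100,6)
E
```

```text
clock: 21.4
tcp_pos: [0.5664, -0.0631, 0.2011]
tcp_rot: [0.006, 0.725, 0.689, 0.002]
wrist_force: [0.7, -0.3, -0.3]
finger_gap: 0.185
[ 0.5664 -0.0631  0.2011] [ 0.6547 -0.2786 -0.2905]
245 2
```

View pics/w17.png

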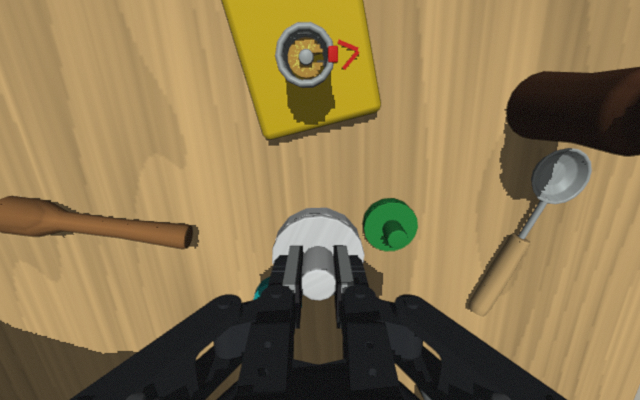

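View pics/w17c.png

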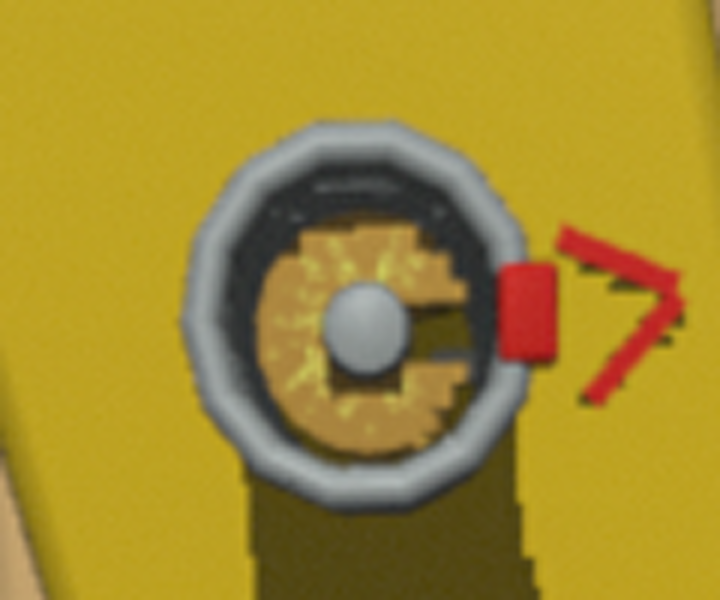

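Run:
```python
from h import *
np.set_printoptions(precision=4,suppress=True)
w=Cam("wrist");t=w.st["tcp_pos"];Rt=rot(w.st["tcp_rot"]);print(t,w.st["tcp_rot"])
for z in(.0775,.08): 
    p=w.onz(304.3,54.5,z);print("spring top",p,Rt.T@(p-t))
p=w.onz(245+366/6,2+328/6,.074);print("rod tip",p,Rt.T@(p-t))
p=w.onz(318.5,283.5,t[2]-.0512);print("knob in tool",Rt.T@(p-t))
s=Cam("side");c=Cam("scene")
crop(s,"pics/s17.png",280,160,340,220,10);crop(c,"pics/c17.png",310,150,370,210,10)
```

```text
[ 0.5668 -0.0644  0.2011] [0.0068 0.7252 0.6885 0.0021]
spring top [0.5655 0.0396 0.0775] [ 0.1046 -0.0082  0.1228]
spring top [0.5656 0.0394 0.08  ] [ 0.1043 -0.0081  0.1203]
rod tip [0.5664 0.0388 0.074 ] [ 0.1038 -0.0074  0.1264]
knob in tool [-0.0002 -0.0002  0.0512]
```

View pics/s17.png

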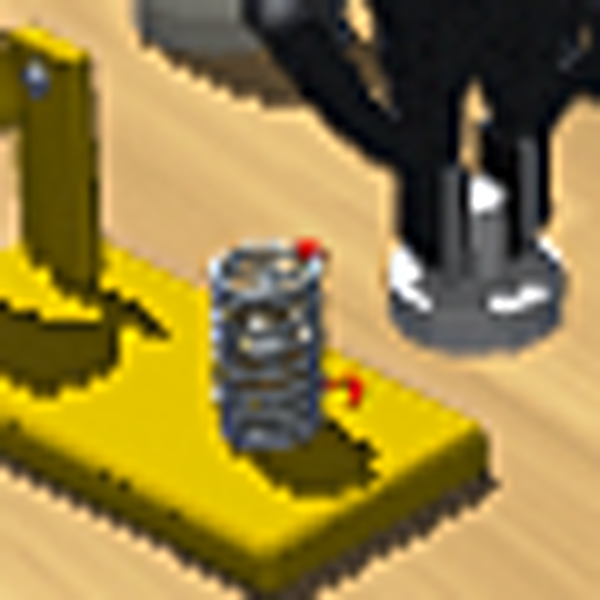

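View pics/c17.png

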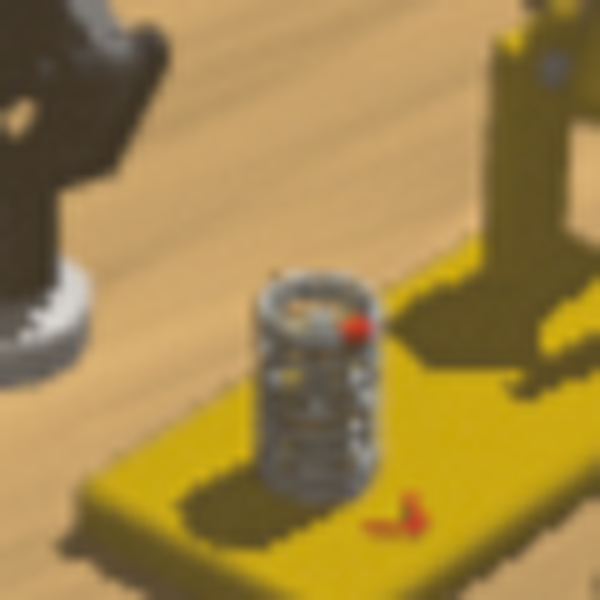

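```bash
python3 -m pendant '[[0.018,-0.0013,0,0],[0.018,-0.0013,0,0],[0.018,-0.0013,0,0],[0.018,-0.0013,0,0],[0.018,-0.0013,0,0],[0.014,-0.0013,0,0],[0,0,0.003,0],[0,0,0,0]]'
python3 - <<'E'
from h import *
np.set_printoptions(precision=4,suppress=True)
s=Cam("side");c=Cam("scene");t=s.st["tcp_pos"];Rt=rot(s.st["tcp_rot"]);print(t,Rt[:,2], Rt.T@(np.array([.5657,.0405,.08])-t))
crop(s,"pics/s18.png",275,140,345,210,9);crop(c,"pics/c18.png",300,140,370,210,9)
E
```

```text
clock: 22.6
tcp_pos: [0.5645, 0.0467, 0.1958]
tcp_rot: [0.006, 0.725, 0.688, 0.002]
wrist_force: [-1.0, -0.1, -0.3]
finger_gap: 0.186
[0.5645 0.0467 0.1958] [ 0.011  -0.0068 -0.9999] [-0.0054  0.0002  0.1158]
```

View pics/s18.png

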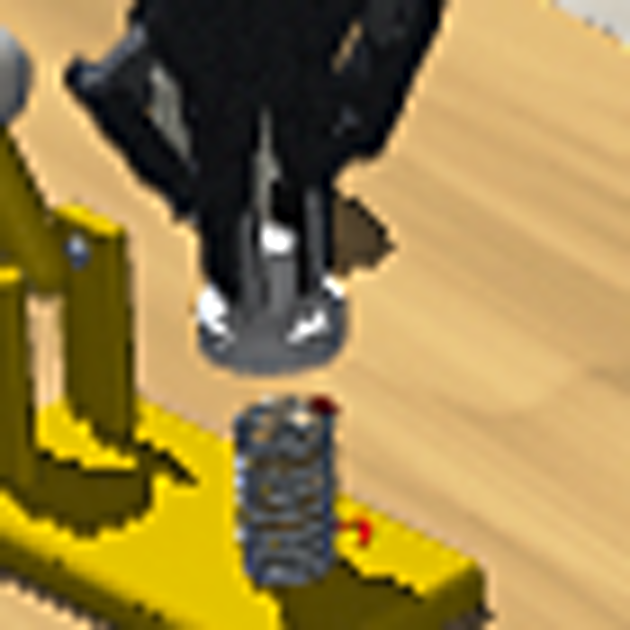

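View pics/c18.png

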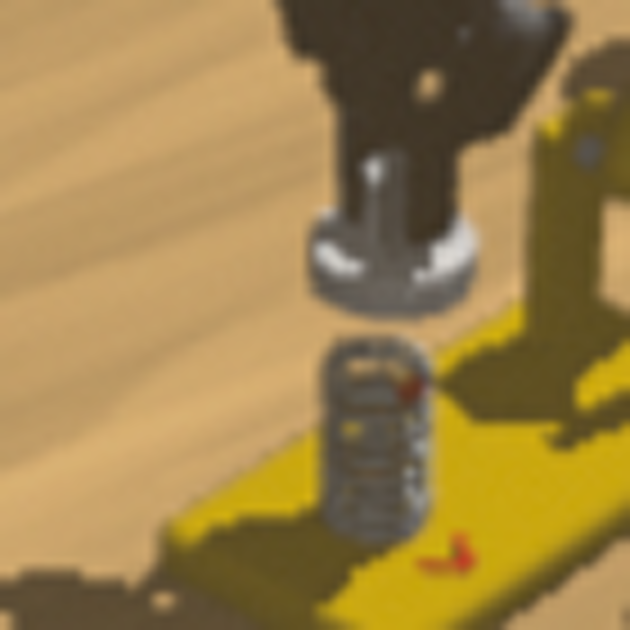

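```bash
python3 -m pendant '[[-0.0055,0,0,0],[0,0,0,0],[0,0,0.008,0],[0,0,0.007,0],[0,0,0.003,0],[0,0,0,0],[0,0,0,0],[0,0,0,0]]'
python3 - <<'E'
from h import *
np.set_printoptions(precision=4,suppress=True)
s=Cam("side");c=Cam("scene");t=s.st["tcp_pos"];Rt=rot(s.st["tcp_rot"]);print(t,Rt[:,2], Rt.T@(np.array([.5657,.0405,.08])-t),s.st["wrist_force"])
crop(s,"pics/s19.png",275,140,345,210,9);crop(c,"pics/c19.png",300,140,370,210,9)
E
```

```text
clock: 23.7
tcp_pos: [0.5645, 0.0393, 0.1766]
tcp_rot: [0.006, 0.726, 0.687, 0.002]
wrist_force: [-0.2, -0.1, -0.7]
finger_gap: 0.183
[0.5645 0.0393 0.1766] [ 0.0112 -0.0069 -0.9999] [0.0018 0.     0.0966] [-0.1936 -0.0671 -0.7004]
```

View pics/s19.png

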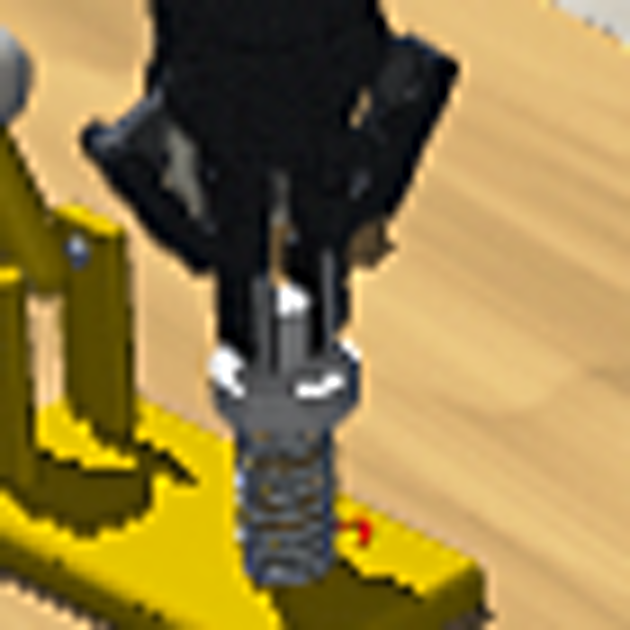

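View pics/c19.png

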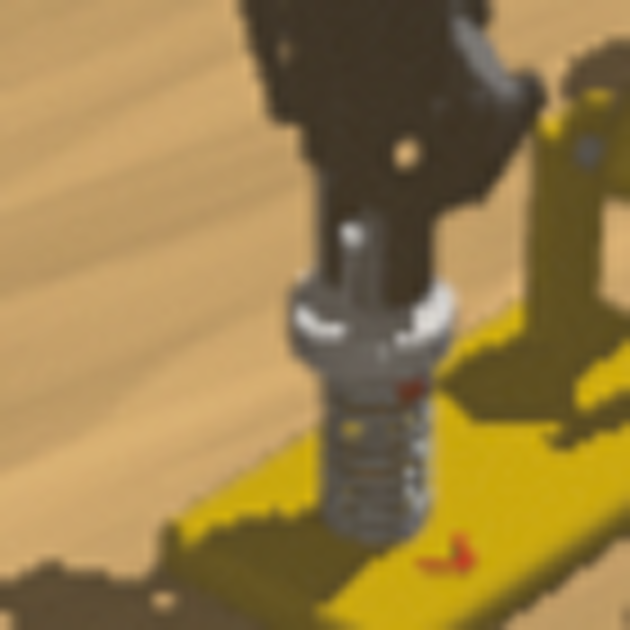

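```bash
python3 -m pendant '[[0.0012,0,0,0],[0,0,0.004,0],[0,0,0.004,0],[0,0,0.004,0],[0,0,0.003,0],[0,0,0.001,0],[0,0,0,0],[0,0,0,0]]'
python3 - <<'E'
from h import *
np.set_printoptions(precision=4,suppress=True)
s=Cam("side");c=Cam("scene");t=s.st["tcp_pos"];Rt=rot(s.st["tcp_rot"]);print(t,s.st["wrist_force"],s.st["ft_torque"])
crop(s,"pics/s20.png",275,140,345,210,9);crop(c,"pics/c20.png",300,140,370,210,9)
E
```

```text
clock: 24.8
tcp_pos: [0.5648, 0.0405, 0.1594]
tcp_rot: [0.006, 0.726, 0.687, 0.002]
wrist_force: [0.4, -1.6, -1.5]
finger_gap: 0.184
[0.5648 0.0405 0.1594] [ 0.4474 -1.6283 -1.5341] [-0.0113 -0.0057  0.0215]
```

View pics/s20.png

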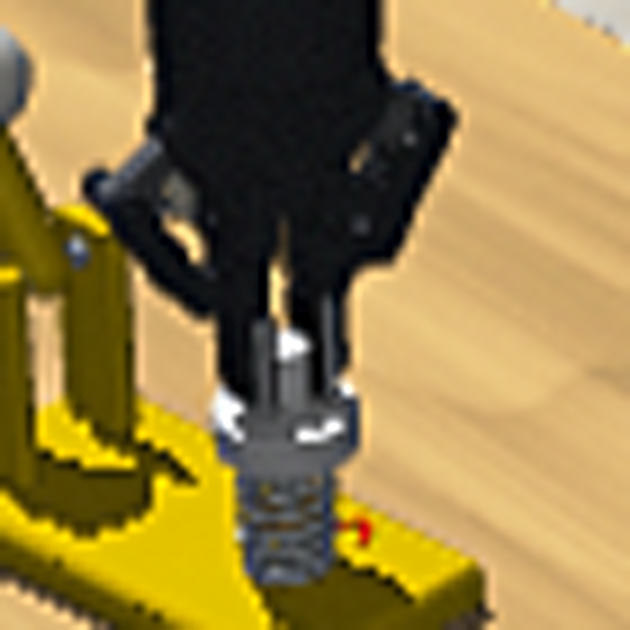

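View pics/c20.png

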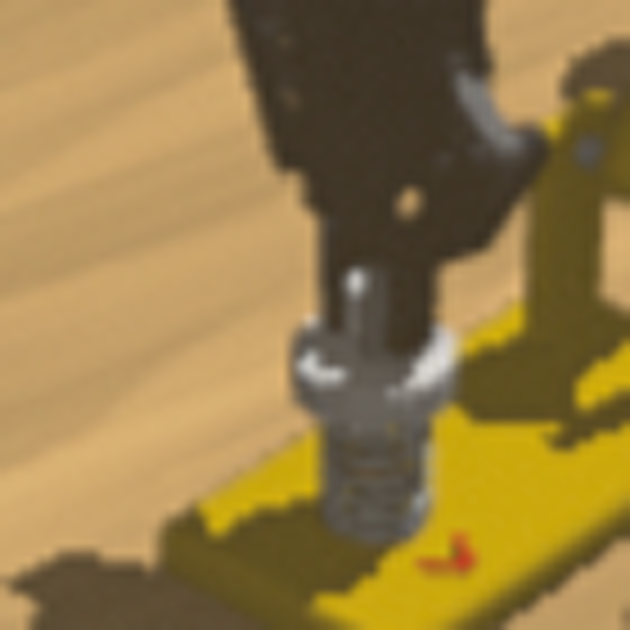

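```bash
python3 -m pendant '[[0,0,0.001,0],[0,0,0.001,0],[0,0,0.0005,0],[0,0,0,0],[0,0,0,0],[0,0,0,0],[0,0,0,0],[0,0,0,0]]'
```

```text
clock: 25.9
tcp_pos: [0.5648, 0.0405, 0.1569]
tcp_rot: [0.006, 0.726, 0.687, 0.002]
wrist_force: [-0.2, -0.6, 0.2]
finger_gap: 0.183
```

Light contact (about +1 N from −1 N). Release, then lift straight up.

```bash
python3 -m pendant '[[0,0,0,0],[0,0,0,0],[0,0,0,0],[0,0,0,0],[0,0,0,0],[0,0,0,0],[0,0,0,0],[0,0,0,0]]' 0
python3 -m pendant '[[0,0,-0.005,0],[0,0,-0.015,0],[0,0,-0.03,0],[0,0,-0.03,0],[-0.02,0,-0.02,0],[-0.04,0,0,0],[-0.04,0,0,0],[0,0,0,0]]'
python3 - <<'E'
from h import *
np.set_printoptions(precision=4,suppress=True)
s=Cam("side");c=Cam("scene");w=Cam("wrist");print(s.st["tcp_pos"])
crop(s,"pics/s21.png",275,140,345,210,9);crop(c,"pics/c21.png",300,140,370,210,9)
cv2.imwrite("pics/w21.png",w.bgr); cv2.imwrite("pics/sf.png",s.bgr)
E
```

```text
clock: 26.9
tcp_pos: [0.5649, 0.0405, 0.1569]
tcp_rot: [0.006, 0.726, 0.687, 0.002]
wrist_force: [-0.4, -1.5, 0.4]
finger_gap: 0.998
clock: 27.9
tcp_pos: [0.5581, -0.0612, 0.2682]
tcp_rot: [0.008, 0.726, 0.688, 0.004]
wrist_force: [-0.7, 1.1, 0.3]
finger_gap: 0.998
[ 0.5581 -0.0612  0.2682]
```

View pics/s21.png

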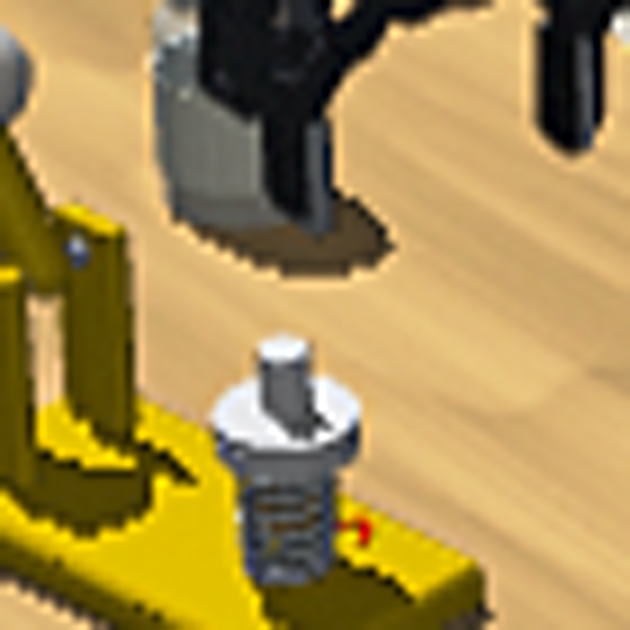

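View pics/c21.png

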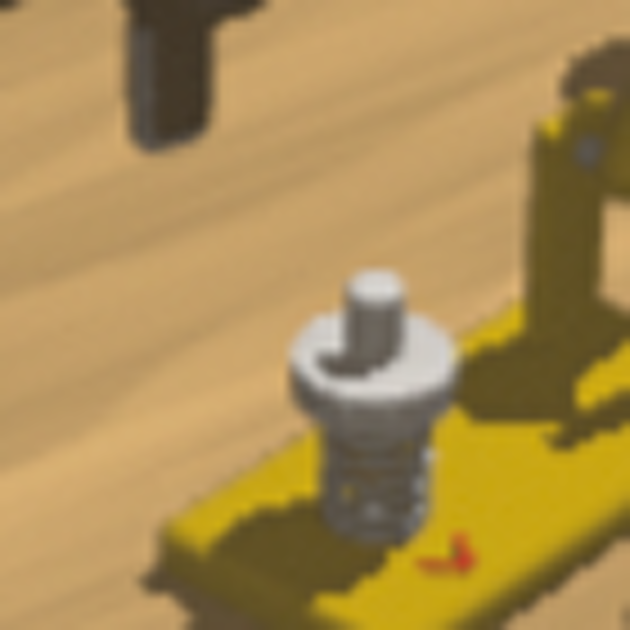

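View pics/w21.png

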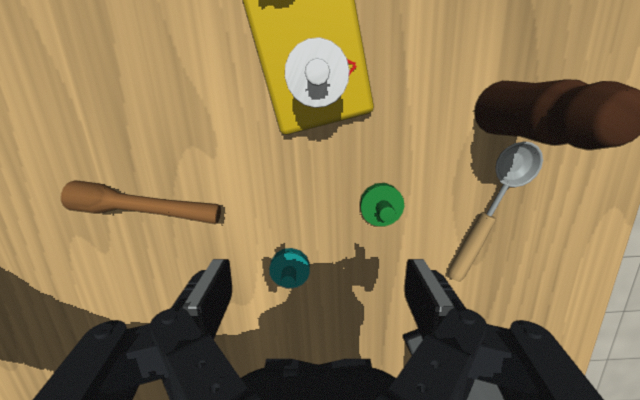

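View pics/sf.png

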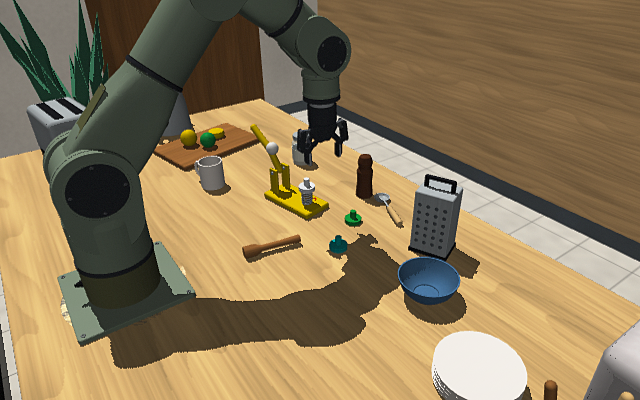

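Run:
```python
from h import *
s=Cam("side");c=Cam("scene")
print("knob top",tri((s,(275+284/9,140+350/9)),(c,(300+376/9,140+285/9))))
print("spring foot front edge midpoint",tri((s,(275+287/9,140+572/9)),(c,(300+376/9,140+528/9))))
```

```text
knob top [0.56711735 0.03828963 0.10649109]
spring foot front edge midpoint [0.56723242 0.04100388 0.0171589 ]
```

Triangulation puts the knob top 106.5 mm above the table. About 107 mm was expected with the spring fully home, so I'm handing in.

```bash
python3 -c "
from station import job; print(job.finish_job())"
```

```text
the job is handed in; nothing more can be done
None
```

The spring is fully home on the yellow base, and the aluminium cap sits level over it, knob up and released. I handed the job in at about 28 s of the 72 s allowed.

- **Spring:** I lined the tang up with the upper collar's notch from the wrist picture, at about −3°. It passed both collars without snagging, so I never needed to twist it. I expected to have to search for the lower notch, but no force appeared there. The side picture showed the lower collar already inside the coil. The foot met the base at the expected height, and the highest reading I saw was about 3 N.
- **Cap:** I picked the grey cap, not the green or turquoise one. I lowered it to light contact, about 1 N, and let go.
- **Last checks:**
  - The knob top measured 106.5 mm above the table; about 107 mm was expected.
  - The cap looked level and centred from both fixed cameras.
  - The gripper was clear, and nothing else looked moved.
- **Disagreements:** My camera estimates of the rod's position differed by up to about 3 mm in y, with an early side-camera reading further out. The rough reading of the spring's foot came out about 3 mm below the base top. The tool was tilted about 0.75° as I released the cap. None of this showed in the final fit.

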